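Clear the baking sheet and lay out the biscuits

TASK

First clear the baking sheet: pack the jars and the shaker that stand on it side by side, upright, into the open steel caddy. Then set out all the shortbread biscuits in neat rows on the sheet, each lying flat and centred on a printed circle of its own, the whole back row (the one farther in on the worktop) filled and any further biscuits in the front row. Leave the kitchen timer where it is.

Things in the scene. Friction and masses are not known exactly. Their poses are not given: they have to be found in the camera images.
- sheet: flat rimless baking sheet with a dark mat, 122 mm (x) by 152 mm (y), top surface 5 mm above the worktop; fixed. Origin: centre of its underside, on the worktop. Its +x points to the back of the worktop, +y to the left. The mat carries six printed white circles of 48 mm diameter in two rows of three (rows 66 mm apart along x, circles of a row 50 mm apart along y)
- caddy: open steel jar caddy, outside 180 mm (x) by 80 mm (y) by 45 mm high, walls 4 mm, inner floor 4 mm above the worktop, inside 172 by 72 mm; small bar grips stick out 13 mm at both short ends; fixed, to the right of the sheet. Origin: centre of its underside, long side along x, square to the front edge of the worktop
- back_left (a point): centre of the back left printed circle, on the mat's top surface (5 mm above the worktop)
- back_mid (a point): centre of the back middle printed circle, on the mat's top surface (5 mm above the worktop)
- back_right (a point): centre of the back right printed circle, on the mat's top surface (5 mm above the worktop)
- front_left (a point): centre of the front left printed circle, on the mat's top surface (5 mm above the worktop)
- front_mid (a point): centre of the front middle printed circle, on the mat's top surface (5 mm above the worktop)
- front_right (a point): centre of the front right printed circle, on the mat's top surface (5 mm above the worktop)
- jar_a: spice jar, upright cylinder of 45 mm diameter (46 mm at most) and 106 mm high with a green cap (top 20 mm); stands on the sheet at the start, may be absent. Origin: centre of its underside, z up; 0.11 kg
- jar_b: spice jar, upright cylinder of 45 mm diameter (46 mm at most) and 106 mm high with a green cap (top 20 mm); stands on the sheet at the start, may be absent. Origin: centre of its underside, z up; 0.11 kg
- shaker: steel churn-shaped shaker, 116 mm high: round body of 64 mm diameter up to 88 mm, narrow neck of 40 mm, flared round top of 60 mm diameter in the upper 17 mm, to be gripped by the top or neck; stands on the sheet at the start, may be absent. Origin: centre of its underside, z up; about 0.2 to 0.4 kg
- biscuit0: thick round shortbread biscuit, hard, 40 mm diameter, 20 mm high, with small holes pricked in its top; lies flat on the worktop to the left of the sheet at the start, may be absent; 0.035 kg. Origin: centre of its underside, z up
- biscuit1: thick round shortbread biscuit, hard, 40 mm diameter, 20 mm high, with small holes pricked in its top; lies flat on the worktop to the left of the sheet at the start, may be absent; 0.035 kg. Origin: centre of its underside, z up
- biscuit2: thick round shortbread biscuit, hard, 40 mm diameter, 20 mm high, with small holes pricked in its top; lies flat on the worktop to the left of the sheet at the start, may be absent; 0.035 kg. Origin: centre of its underside, z up
- biscuit3: thick round shortbread biscuit, hard, 40 mm diameter, 20 mm high, with small holes pricked in its top; lies flat on the worktop to the left of the sheet at the start, may be absent; 0.035 kg. Origin: centre of its underside, z up
- biscuit4: thick round shortbread biscuit, hard, 40 mm diameter, 20 mm high, with small holes pricked in its top; lies flat on the worktop to the left of the sheet at the start, may be absent; 0.035 kg. Origin: centre of its underside, z up
- biscuit5: thick round shortbread biscuit, hard, 40 mm diameter, 20 mm high, with small holes pricked in its top; lies flat on the worktop to the left of the sheet at the start, may be absent; 0.035 kg. Origin: centre of its underside, z up
- timer: round kitchen timer, 64 mm diameter, 49 mm high, loose on the worktop behind the biscuits; not to be disturbed. Origin: centre of its underside

How it is judged:
By the outcome, as a careful person would: the job done as asked, in the order asked, and still so for the second after the job is handed in, with the robot touching nothing.
Of jar_a, jar_b, shaker only 2 to 3 are there at a start; the rules pass over those that are not, and their reading is None.
Of biscuit0, biscuit1, biscuit2, biscuit3, biscuit4, biscuit5 only 5 to 6 are there at a start; the rules pass over those that are not, and their reading is None.
At some moment in a run one of biscuit0, biscuit1, biscuit2, biscuit3, biscuit4, biscuit5 may be knocked a few centimetres aside while the robot is not near it.
It also fails if it takes over 208 s, if anything falls off the work surface, if the arm or the gripper's body presses on something with over 40 N, if the wrist force passes 120 N, or if a joint passes its speed limit or range.

ROBOT

A 7-joint arm with a two-finger parallel gripper is mounted at the origin on a cart in front of the work surface, level with it; the furniture and walls round the work are solid. World frame = base frame: x ahead of the robot, y to its left, z up, the work surface at z = 0. Lengths are in m, angles in rad, forces in N, time in s.
With the tool pointing down it reaches from about 0.425 to 0.825 m from the base axis. Payload 3.6 kg.
Tool frame: the origin (TCP) lies at the centre of the arm's flange, where the gripper is bolted on; the fingertips stand 186 mm ahead of it and the grasp point (between the pads) lies 167 mm ahead of it; y points along the fingers, z is the direction in which the jaws open and shut, and the axes are right-handed (so a half turn about y gives the same grasp; the last joint's range is limited). The gripper opens to 93 mm and grips with 3 to 60 N. Pads are 15 mm wide; open, the fingers measure 128 mm over their backs; the gripper's body (75 mm by 188 mm) begins 65 mm behind the grasp point.
Start: joints at [1.181, 0.615, -0.013, 1.423, 0.008, 1.103, -0.04], TCP at [0.231, -0.608, 0.405] pointing down, gripper open.
Joint ranges: [-3.12, 3.12], [-0.3, 2.06], [-1.34, 1.32], [0.26, 2.42], [-1.36, 4.5], [0.01, 1.98], [-2.84, 2.84]. Speed limits (rad/s): [2.79, 2.79, 3.14, 3.14, 3.14, 3.14, 3.14].

INTERFACE

Orientations are given as a 3x3 rotation matrix whose columns are the frame's x, y, z axes.
In Python, from rig import manip gives the robot as it stands. The module is installed in compiled form; this text tells all that it offers.
- The arm moves only by the tool jog_arm, never from a script. Its argument "commands" is a list of rows, each a list of 7 numbers: the shift along the tool's x, y, z in m, then the turn, a rotation vector about the tool's x, y, z in degrees, then the opening in per cent of the stroke, from 0 (shut) to 100 (fully open). A call has 1 to 20 rows; each row is the pose to reach, as a shift and turn from the pose commanded when the call began, along the tool's axes at that moment; what a row does not reach only later rows make up. A row lasts 1/8 s, in which the tool goes at most 62.5 mm and 10.7 degrees, less where a joint would pass 70% of its speed; a pose out of reach is approached as far as the arm can. A call with a gripper value outside its range is refused whole. The fingers move at their own pace and stop on an object; "grip_force" is the grip in N (left out, the last holds). Time passes only in rows, so rows that repeat a pose let the fingers close. It gives the time, the measured TCP pose, the force and the opening at its end, in the units of the state.
- manip.read_state(): the state, without advancing time (a new reading comes with each control period).
- manip.camera(name): name is "scene" or "side" or "wrist"; returns the picture (420x560x3 uint8, blue, green, red); there is no depth.
- manip.calibration(name): a dict with "fov_y" (degrees; the focal length in pixels is half the picture's height over the tangent of half this angle, whatever the lens; pixels are square), "cx", "cy" (the principal point, pixels), "eye" and "attitude" of the camera in the world. Camera axes: x right, y down, z forward; pixel columns grow to the right and rows downward; lengths in m; the calibration is good to about 2 mm. A picture is of the moment at which its call begins: read the wrist's pose just before it. calibration takes no time and is no camera call; for the wrist camera it gives the pose at the moment of the call.
- manip.finish_job(): hands the job in, once; it reports no verdict.
Trained networks look in the newest picture that a camera, given by its name, has taken for a name from the list of things; names that differ only in an ending like _2 or _b are one class to them, and where a whole thing is asked for, a point or a joint stands for the part that bears it (a point fixed in the world has none). Each returns a list of dicts, best first, with "confidence" (0 to 1); they miss things now and then, are a little off and sometimes report something else, mostly with a low value. They report only what shows in the picture. A call takes as long as a camera call.
- manip.recognise(camera, query): "pixel" ([column, row] in pixels, amid what is visible of it).
- manip.tip_of(camera, query): "pixel" ([column, row] in pixels: a listed point, or the origin of a listed thing).
The state is a dict: "clock": time; "qpos": joint angles; "qd": joint speeds; "joint_torque": joint torques, N m; "eef_pos": TCP position; "orientation": TCP orientation; "force": force on the tool from outside, world axes, zero at the start; "ft_torque": the same for the moment, N m; "width": finger opening in m.
Only numpy, scipy, OpenCV 4.12 (cv2) and the standard library are available. Lean on these libraries where they do the work, as an engineer would, in place of code of your own. Each camera call takes 0.05 s, during which the arm holds its last target.

## Working session

There is one attempt and no reset: what is moved stays moved. The work goes in short steps, Python scripts to look and compute and a tool call to move; the robot and the scene stay as the last step left them, time stands still between calls to the robot, and variables do not carry over. Pictures are saved under pics/ and viewed, and the job is handed in when it is done.

Besides the shell and the picture viewer there is one more tool, called after ">>>" as name(argument=value, ...) on one line, values as JSON. jog_arm: Moves the arm, as the interface text tells. Its arguments: {"type":"object","properties":{"commands":{"type":"array"},"grip_force":{"type":"number"}},"required":["commands"]}

```bash
ls; mkdir -p pics; python3 - <<'E'
from rig import manip
import cv2,numpy as np
np.set_printoptions(precision=4,suppress=True)
s=manip.read_state();print({k:np.round(v,4).tolist() for k,v in s.items()})
for c in("scene","side","wrist"):
    cv2.imwrite(f"pics/{c}0.png",manip.camera(c));print(c,manip.calibration(c))
E
```

```text
pics
{'clock': 0.0, 'qpos': [1.1815, 0.6159, -0.0126, 1.4249, 0.0081, 1.1034, -0.0404], 'qd': [-0.0014, 0.001, -0.0003, -0.0005, -0.0008, 0.0001, -0.0003], 'joint_torque': [0.027, -45.9216, 0.2311, -16.6127, -0.0485, 0.0084, 0.0031], 'eef_pos': [0.2306, -0.6074, 0.4036], 'orientation': [[-0.9349, -0.0009, 0.3549], [-0.3549, 0.0025, -0.9349], [0.0, -1.0, -0.0027]], 'force': [-0.4551, 0.2237, -0.9034], 'ft_torque': [-0.0069, -0.0073, -0.022], 'width': 0.0932}
scene {'fov_y': 47.639537137375584, 'cx': 280.78313539817873, 'cy': 213.79062767313903, 'eye': array([0.1275, 0.5484, 0.3939]), 'attitude': array([[-0.8897, -0.203 ,  0.4089],
       [-0.4565,  0.38  , -0.8045],
       [ 0.0079, -0.9024, -0.4308]])}
side {'fov_y': 54.95751146083757, 'cx': 274.5123209530386, 'cy': 212.21825413586473, 'eye': array([0.2764, 0.5769, 0.4618]), 'attitude': array([[-0.9567, -0.1227,  0.2641],
       [-0.29  ,  0.4818, -0.8269],
       [-0.0258, -0.8677, -0.4965]])}
wrist {'fov_y': 63.902458462099524, 'cx': 283.1760247512056, 'cy': 207.0404275720971, 'eye': array([ 0.3016, -0.5807,  0.383 ]), 'attitude': array([[ 0.355 , -0.8998, -0.2537],
       [-0.9349, -0.3424, -0.094 ],
       [-0.0023,  0.2706, -0.9627]])}
```

View images.

View pics/scene0.png

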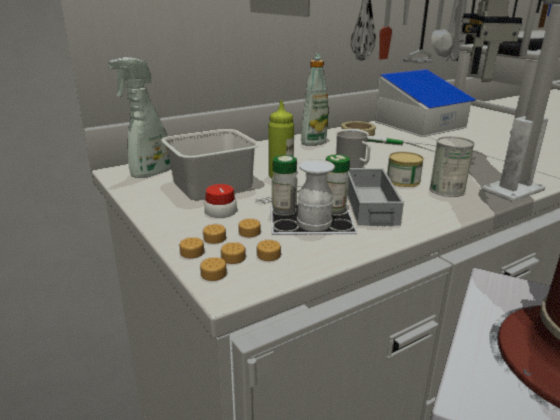

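View pics/side0.png

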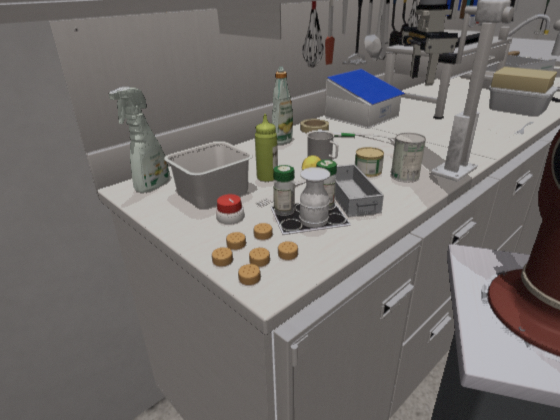

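View pics/wrist0.png

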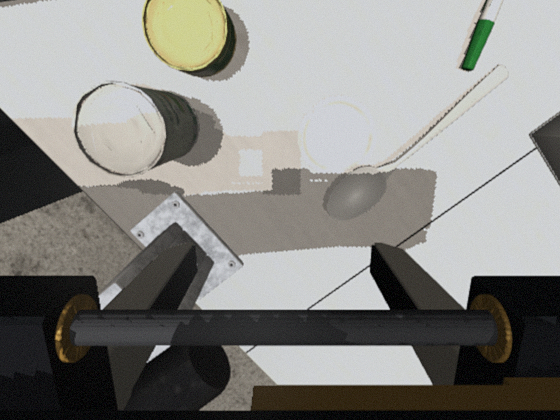

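```bash
cat > h.py <<'E'
from rig import manip
import cv2,numpy as np
np.set_printoptions(precision=4,suppress=True)
def cal(n):
    c=manip.calibration(n); f=210/np.tan(np.radians(c["fov_y"])/2); return f,c
def ray(c,px):
    f,k=c; d=np.array([(px[0]-k["cx"])/f,(px[1]-k["cy"])/f,1.]); return np.array(k["eye"]),np.array(k["attitude"])@d
def onz(c,px,z):
    e,d=ray(c,px); return e+d*(z-e[2])/d[2]
def proj(c,P):
    f,k=c; q=np.array(k["attitude"]).T@(np.array(P)-k["eye"]); return np.array([k["cx"]+f*q[0]/q[2],k["cy"]+f*q[1]/q[2]])
def go(target,yaw,s=None):
    """shift in tool axes of commanded pose ~ measured pose; yaw = desired angle of tool z axis (mod pi) in world"""
    s=s or manip.read_state(); R=np.array(s["orientation"]);p=np.array(s["eef_pos"])
    return R.T@(np.array(target)-p)
E
python3 - <<'E'
from h import *
cals={c:cal(c) for c in("scene","side")}
for c in("scene","side"):
    manip.camera(c)
    for q,z in(("jar_a",0.005),("shaker",0.005),("biscuit0",0),("timer",0),("caddy",0),("sheet",0),("back_left",.005),("back_mid",.005),("back_right",.005),("front_left",.005),("front_mid",.005),("front_right",.005)):
        for r in manip.tip_of(c,q):
            if r["confidence"]>.2: print(c,q,round(r["confidence"],2),np.round(r["pixel"],1),onz(cals[c],r["pixel"],z)[:2])
print(manip.read_state()["clock"])
E
```

```text
scene jar_a 0.84 [283.6 210.7] [ 0.4983 -0.1927]
scene jar_a 0.66 [332.1 209.5] [ 0.4178 -0.2419]
scene shaker 0.56 [313.2 224. ] [ 0.4251 -0.1673]
scene biscuit0 0.96 [234.6 259.5] [ 0.4892 -0.0016]
scene biscuit0 0.93 [216.6 237.5] [ 0.5562 -0.0497]
scene biscuit0 0.84 [211.7 275.2] [0.4953 0.0534]
scene biscuit0 0.81 [250.1 233.7] [ 0.512  -0.0891]
scene biscuit0 0.7 [268.5 255.5] [ 0.4473 -0.038 ]
scene biscuit0 0.67 [192.  250.9] [0.5658 0.008 ]
scene timer 0.86 [222.7 210.2] [ 0.6088 -0.1483]
scene caddy 0.78 [371.4 205.3] [ 0.3593 -0.308 ]
scene sheet 0.89 [309.2 218.1] [ 0.4455 -0.1957]
scene back_left 0.68 [233.5 257.9] [0.4888 0.002 ]
scene back_left 0.66 [283.4 206.2] [ 0.508  -0.2111]
scene back_mid 0.8 [310.5 207.2] [ 0.4591 -0.2319]
scene back_mid 0.54 [283.2 226. ] [ 0.4696 -0.1345]
scene back_right 0.56 [333.  206.2] [ 0.4219 -0.2572]
scene back_right 0.31 [189.9 252.7] [0.5597 0.0211]
scene front_left 0.87 [284.4 220.3] [ 0.4781 -0.1562]
scene front_left 0.6 [213.9 238.4] [ 0.553  -0.0372]
scene front_left 0.3 [331.3 208.5] [ 0.4209 -0.2455]
scene front_mid 0.75 [312
[... 343 characters left out ...]
scuit0 0.77 [261.1 231.6] [ 0.5256 -0.1057]
side biscuit0 0.68 [219.  262.6] [0.5685 0.0185]
side biscuit0 0.59 [247.8 276.2] [0.5013 0.0427]
side timer 0.96 [229.9 217.9] [ 0.6124 -0.1426]
side caddy 0.88 [348.5 196. ] [ 0.3692 -0.3138]
side sheet 0.7 [310.8 216.1] [ 0.4375 -0.1956]
side sheet 0.4 [283.8 211.9] [ 0.5017 -0.199 ]
side back_left 0.84 [284.4 212.8] [ 0.4968 -0.187 ]
side back_mid 0.56 [305.2 207. ] [ 0.4573 -0.2249]
side back_mid 0.26 [246.9 279.3] [0.4974 0.057 ]
side back_right 0.59 [327.3 202.4] [ 0.4119 -0.2595]
side front_left 0.75 [288.4 224.5] [ 0.4748 -0.1403]
side front_mid 0.72 [310.  219.4] [ 0.4344 -0.1728]
side front_right 0.55 [336.9 220. ] [ 0.377  -0.1849]
1.45
```

>>> jog_arm(commands=[[-0.06,-0.04,-0.058,0,0,0,100],[-0.12,-0.04,-0.115,0,0,0,100],[-0.18,-0.04,-0.17,0,0,0,100],[-0.24,-0.04,-0.23,0,0,0,100],[-0.3,-0.04,-0.285,0,0,0,100],[-0.35,-0.04,-0.33,0,0,0,100],[-0.383,-0.04,-0.365,0,0,0,100],[-0.383,-0.04,-0.365,0,0,0,100],[-0.383,-0.04,-0.365,0,0,0,100],[-0.383,-0.04,-0.365,0,0,0,100]])

```text
clock: 2.7
eef_pos: [0.4604, -0.1277, 0.4454]
orientation: [[-0.932, 0.002, 0.361], [-0.361, 0.001, -0.932], [-0.002, -1.0, 0.0]]
force: [0.2, -1.3, -0.2]
width: 0.0929
```

```bash
python3 - <<'E'
from h import *
s=manip.read_state();print(s["clock"],np.array(s["eef_pos"]),np.array(s["qpos"]),s["force"])
c=cal("wrist");cv2.imwrite("pics/w1.png",manip.camera("wrist"))
for q,z in(("jar_a",0.005),("shaker",0.005),("biscuit0",0),("timer",0),("caddy",0),("sheet",0),("back_left",.005),("back_mid",.005),("back_right",.005),("front_left",.005),("front_mid",.005),("front_right",.005)):
        for r in manip.tip_of("wrist",q):
            if r["confidence"]>.2: print(q,round(r["confidence"],2),np.round(r["pixel"],1),onz(c,r["pixel"],z)[:2])
E
```

```text
2.7 [ 0.4604 -0.1277  0.4454] [ 0.3422  0.3083 -0.156   1.8389  0.055   0.9963 -1.0373] [ 0.2259 -1.2839 -0.2378]
jar_a 0.95 [353.4 239.5] [ 0.4144 -0.2461]
jar_a 0.68 [340.7 166. ] [ 0.4981 -0.1907]
jar_a 0.53 [348.9 201.9] [ 0.4594 -0.2193]
jar_a 0.38 [152.9  93.4] [0.4968 0.0512]
jar_a 0.27 [379.3 282.5] [ 0.3695 -0.3056]
shaker 0.62 [301.7 209.9] [ 0.4275 -0.1667]
shaker 0.5 [198.3 113.1] [ 0.4947 -0.0055]
biscuit0 0.86 [153.2  93. ] [0.4969 0.0528]
biscuit0 0.76 [248.7  76.4] [ 0.5558 -0.0475]
biscuit0 0.7 [201.1  46.8] [0.5661 0.0146]
biscuit0 0.64 [197.5 113.8] [ 0.4931 -0.0037]
biscuit0 0.62 [275.  120.4] [ 0.5199 -0.0943]
timer 0.81 [345.1  56.8] [ 0.6165 -0.145 ]
caddy 0.96 [378.7 280.5] [ 0.3701 -0.306 ]
sheet 0.89 [324.9 201.7] [ 0.4475 -0.1915]
back_mid 0.56 [346.9 200.3] [ 0.4604 -0.2161]
back_right 0.55 [355.8 237.9] [ 0.4176 -0.2482]
front_left 0.61 [297.1 170.4] [ 0.4732 -0.1419]
front_mid 0.56 [343.5  60.1] [ 0.6116 -0.1441]
front_mid 0.33 [273.7 118.5] [ 0.5216 -0.0922]
```

View pics/w1.png

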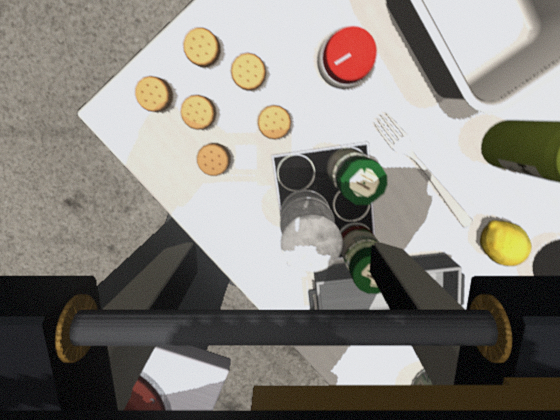

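>>> jog_arm(commands=[[0.02,0,0.03,0,-10,0,100],[0.035,0.005,0.055,0,-20,0,100],[0.05,0.01,0.08,0,-30,0,100],[0.07,0.015,0.11,0,-40,0,100],[0.09,0.02,0.14,0,-50,0,100],[0.11,0.025,0.17,0,-60,0,100],[0.125,0.03,0.2,0,-70,0,100],[0.148,0.03,0.234,0,-80,0,100],[0.148,0.03,0.234,0,-90,0,100],[0.148,0.03,0.234,0,-90,0,100],[0.148,0.03,0.234,0,-90,0,100]])

```text
clock: 4.72
eef_pos: [0.4042, -0.4012, 0.4148]
orientation: [[0.354, 0.0, 0.935], [-0.935, 0.0, 0.354], [-0.0, -1.0, 0.0]]
force: [0.6, -0.2, 0.2]
width: 0.093
```

```bash
python3 - <<'E'
from h import *
s=manip.read_state();print(s["clock"],np.array(s["eef_pos"]),np.array(s["qpos"]),s["force"])
c=cal("wrist");cv2.imwrite("pics/w2.png",manip.camera("wrist"))
for q,z in(("jar_a",0.005),("shaker",0.005),("caddy",0),("sheet",0),("back_left",.005),("back_mid",.005),("back_right",.005),("front_left",.005),("front_mid",.005),("front_right",.005)):
        for r in manip.tip_of("wrist",q):
            if r["confidence"]>.2: print(q,round(r["confidence"],2),np.round(r["pixel"],1),onz(c,r["pixel"],z)[:2])
E
```

```text
4.725 [ 0.4042 -0.4012  0.4148] [ 1.0253  0.5099 -0.4403  1.6405  0.2423  1.0458  0.8735] [ 0.6037 -0.2353  0.1964]
jar_a 0.8 [344.   47.5] [ 0.4153 -0.246 ]
caddy 0.57 [277.4  87.9] [ 0.3633 -0.3086]
sheet 0.56 [388.8   4. ] [ 0.4428 -0.1904]
back_mid 0.78 [388.8  41.1] [ 0.457  -0.2236]
front_mid 0.55 [345.5  47.8] [ 0.4169 -0.2457]
```

View pics/w2.png

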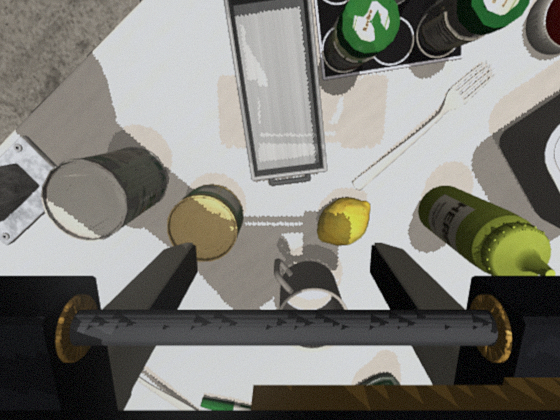

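```bash
python3 - <<'E'
from h import *
im=cv2.imread("pics/w2.png")[0:200,200:370]
cv2.imwrite("pics/w2z.png",cv2.resize(im,None,fx=3,fy=3,interpolation=cv2.INTER_CUBIC))
E
```

```text
(no output)
```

View pics/w2z.png

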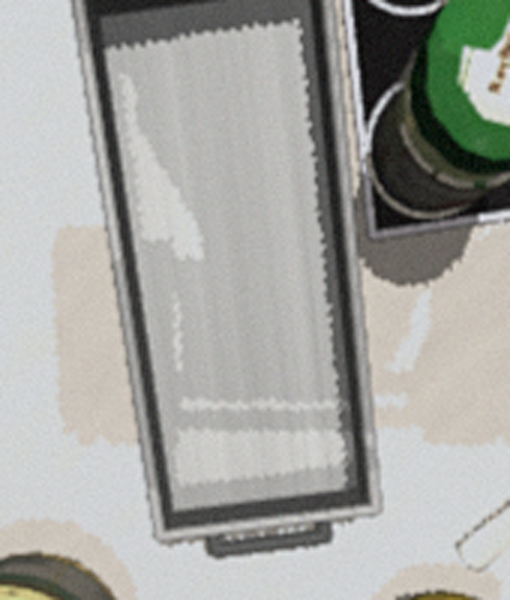

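```bash
python3 - <<'E'
from h import *
c=cal("wrist")
P=[onz(c,p,.045)[:2] for p in ((251.7,180.9),(327,170),(225,0),(315.5,0))]
for p in P: print(p)
print("w",np.linalg.norm(P[0]-P[1]))
for a,b in((2,0),(3,1)):
    d=P[b]-P[a];print(np.degrees(np.arctan2(d[1],d[0])))
d=P[1]-P[0];print(np.degrees(np.arctan2(d[1],d[0]))-90)
a=np.radians(-71.5)
for deg in(-68,-70,-72):
    u=np.array([np.cos(np.radians(deg)),np.sin(np.radians(deg))]);print(deg,(P[0]+P[1])/2-.09*u)
E
```

```text
[ 0.3717 -0.4082]
[ 0.4413 -0.3694]
[ 0.2928 -0.2576]
[ 0.3705 -0.2281]
w 0.0797606313317725
-62.37232666833023
-63.3673499434842
-60.869827165996355
-68 [ 0.3728 -0.3053]
-70 [ 0.3757 -0.3042]
-72 [ 0.3787 -0.3032]
```

>>> jog_arm(commands=[[-0.06,0,0.03,0,-3,0,100],[-0.11,0,0.055,0,-6.7,0,100],[-0.16,0,0.08,0,-6.7,0,100],[-0.2112,0.015,0.1035,0,-6.7,0,100],[-0.2112,0.015,0.1035,0,-6.7,0,100],[-0.2112,0.015,0.1035,0,-6.7,0,100],[-0.2112,0.015,0.1035,0,-6.7,0,100]])

```text
clock: 6.15
eef_pos: [0.4257, -0.1693, 0.3999]
orientation: [[0.459, 0.0, 0.889], [-0.889, -0.001, 0.459], [0.001, -1.0, 0.0]]
force: [0.1, -0.0, 0.2]
width: 0.093
```

```bash
python3 - <<'E'
from h import *
s=manip.read_state();print(s["clock"],np.array(s["eef_pos"]),np.array(s["qpos"]),np.array(s["orientation"]))
c=cal("wrist");im=manip.camera("wrist")
print(proj(c,(.4262,-.167,.121)),proj(c,(.4262,-.167,.005)),proj(c,(.4995,-.1905,.111)),proj(c,(.417,-.2435,.111)))
for p in((.4262,-.167,.121),(.4995,-.1905,.111),(.417,-.2435,.111)):
    r=.03 if p[2]>.12 else .0225
    pts=np.array([proj(c,(p[0]+r*np.cos(t),p[1]+r*np.sin(t),p[2])) for t in np.linspace(0,6.28,40)]).astype(int)
    cv2.polylines(im,[pts],True,(255,0,255),1)
cv2.imwrite("pics/w3.png",im)
for q in("jar_a","shaker","biscuit0"):
        for r in manip.tip_of("wrist",q):
            if r["confidence"]>.2: print(q,round(r["confidence"],2),np.round(r["pixel"],1),onz(c,r["pixel"],.005)[:2])
E
```

```text
6.15 [ 0.4257 -0.1693  0.3999] [ 0.7192  0.3659 -0.5258  1.9489  0.2347  0.8859  0.5491] [[ 0.4587  0.0004  0.8886]
 [-0.8886 -0.0007  0.4587]
 [ 0.0007 -1.      0.    ]]
[284.2133 207.4185] [283.9054 179.4223] [346.6946 264.6616] [234.7328 274.3342]
jar_a 0.61 [244.6 233.3] [ 0.4146 -0.2456]
jar_a 0.59 [328.2 227.1] [ 0.4985 -0.1936]
shaker 0.93 [282.8 184.9] [ 0.428  -0.1732]
shaker 0.34 [358.3  81.5] [ 0.4475 -0.0391]
biscuit0 0.97 [360.5  82.4] [ 0.45   -0.0388]
biscuit0 0.83 [441.7  23.3] [0.4936 0.0462]
biscuit0 0.7 [443.5 136.3] [ 0.5588 -0.0449]
biscuit0 0.66 [385.6 159. ] [ 0.5159 -0.0948]
biscuit0 0.66 [415.4  77.7] [ 0.4985 -0.0087]
biscuit0 0.64 [477.   89.9] [0.5626 0.011 ]
```

View pics/w3.png

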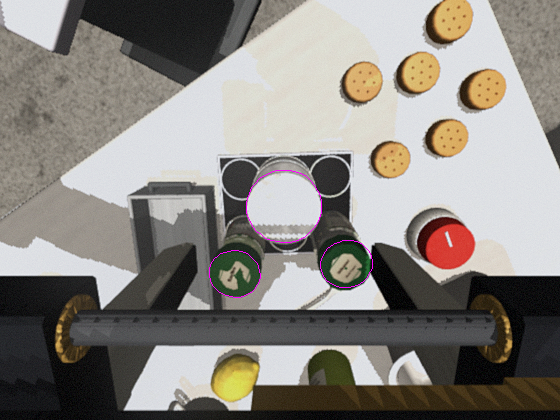

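>>> jog_arm(commands=[[-0.002,0.05,0.0015,0,0,0,100],[-0.002,0.09,0.0015,0,0,0,100],[-0.002,0.119,0.0015,0,0,0,100],[-0.002,0.119,0.0015,0,0,0,100],[-0.002,0.119,0.0015,0,0,0,30],[-0.002,0.119,0.0015,0,0,0,30],[-0.002,0.119,0.0015,0,0,0,30],[-0.002,0.119,0.0015,0,0,0,30]], grip_force=30)

```text
clock: 7.35
eef_pos: [0.426, -0.1653, 0.2813]
orientation: [[0.461, 0.0, 0.887], [-0.887, -0.001, 0.461], [0.001, -1.0, 0.0]]
force: [-0.6, -0.4, 0.9]
width: 0.0577
```

>>> jog_arm(commands=[[0,-0.03,0,0,0,0,30],[0,-0.075,0,0,0,0,30],[0,-0.125,0,0,0,0,30],[0,-0.125,0,0,0,0,30]])

```text
clock: 7.85
eef_pos: [0.4269, -0.165, 0.4088]
orientation: [[0.461, 0.008, 0.887], [-0.887, -0.003, 0.461], [0.006, -1.0, 0.005]]
force: [0.5, -0.2, -1.7]
width: 0.0556
```

```bash
python3 - <<'E'
from h import *
s=manip.read_state();print(s["clock"],s["width"],s["force"],np.array(s["eef_pos"]),go((.3421,-.2645,.40),0))
im=manip.camera("side");cv2.imwrite("pics/s4.png",im[100:300,200:420].repeat(3,0).repeat(3,1))
E
```

```text
7.85 0.05557299480583211 [ 0.5403 -0.1875 -1.7305] [ 0.4269 -0.165   0.4088] [ 0.0491  0.0085 -0.1212]
```

View pics/s4.png

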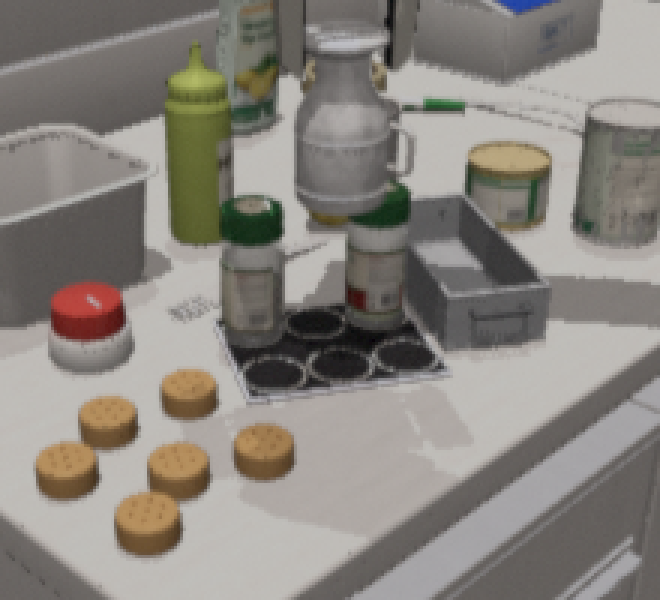

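>>> jog_arm(commands=[[0.012,0,-0.03,0,0,0,30],[0.025,0,-0.065,0,0,0,30],[0.038,0,-0.1,0,0,0,30],[0.049,0,-0.1212,0,0,0,30],[0.049,0,-0.1212,0,0,0,30],[0.049,0,-0.1212,0,0,0,30]])

```text
clock: 8.65
eef_pos: [0.3414, -0.2637, 0.4047]
orientation: [[0.463, -0.001, 0.887], [-0.887, 0.002, 0.463], [-0.003, -1.0, -0.0]]
force: [1.1, 0.2, -2.2]
width: 0.0559
```

```bash
python3 - <<'E'
from h import *
s=manip.read_state();print(s["clock"],s["width"],s["force"],np.array(s["eef_pos"]),go((.3421,-.2645,.40),0),s["qpos"])
for n in("side","scene"):
  c=cal(n);im=manip.camera(n)
  for z,r in((.045,0),):
    u=np.array([.46,-.888]);v=np.array([.888,.46]);C=np.array([.3651,-.3089])
    pts=np.array([proj(c,(*(C+a*.09*u+b*.04*v),.045)) for a,b in((1,1),(1,-1),(-1,-1),(-1,1))]);print(pts)
  P=s["eef_pos"]
  for t in manip.tip_of(n,"shaker")[:1]: print(t, proj(c,(P[0],P[1],P[2]-.276)))
  cv2.polylines(im,[(pts).astype(int)],True,(255,0,255),1)
  cv2.imwrite(f"pics/{n}5.png",im[60:260,260:460].repeat(3,0).repeat(3,1))
E
```

```text
8.65 0.0559307926497515 [ 1.0736  0.2198 -2.2454] [ 0.3414 -0.2637  0.4047] [0.0011 0.0047 0.0003] [ 1.0089  0.317  -0.5237  2.0042  0.203   0.8732  0.8563]
[[324.1282 167.2907]
 [353.9389 164.3108]
 [382.5387 195.5072]
 [347.8888 199.4224]]
{'pixel': [365.4, 153.6], 'confidence': 0.86} [362.0358 155.2056]
[[344.7393 167.9295]
 [382.0633 168.1571]
 [401.6709 202.5851]
 [357.2736 202.3366]]
{'pixel': [378.4, 150.7], 'confidence': 0.75} [380.0162 151.0865]
```

View pics/side5.png

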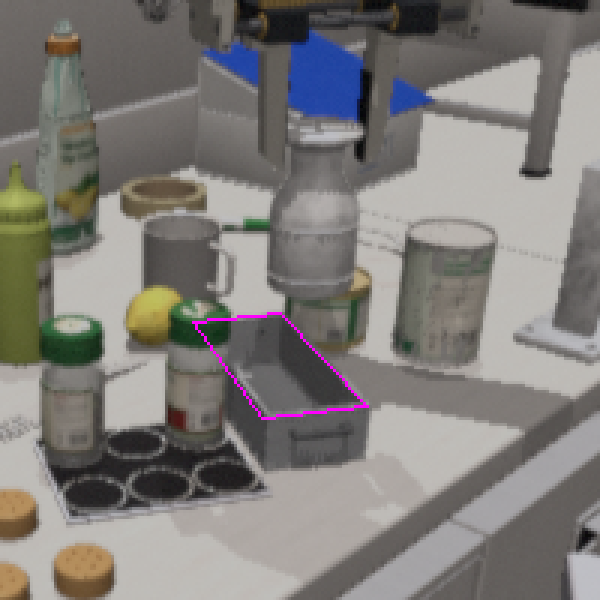

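View pics/scene5.png

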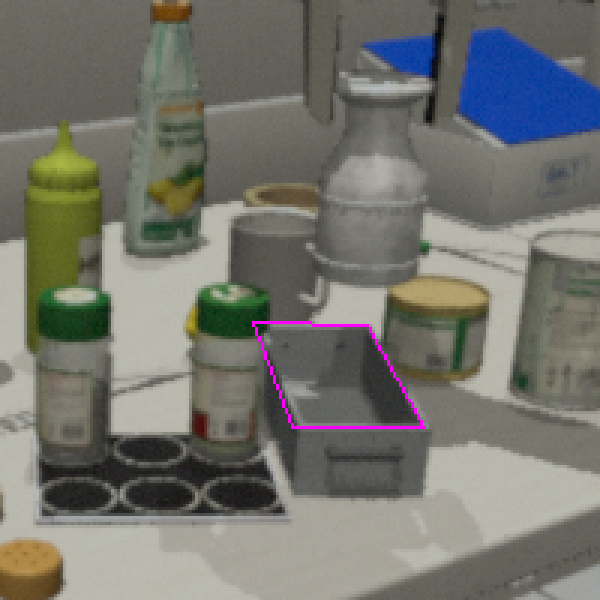

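```bash
python3 - <<'E'
from h import *
s=manip.read_state();P=s["eef_pos"]
for n,(ox,oy) in(("side",(260,60)),("scene",(260,60))):
  c=cal(n)
  for dz in(.16,.19,.276): print(n,(proj(c,(P[0],P[1],P[2]-dz))-[ox,oy])*3)
E
```

```text
side [319.6413 123.6421]
side [315.8368 167.3678]
side [305.6464 284.4855]
scene [379.6094  74.434 ]
scene [374.1829 127.7943]
scene [359.5362 271.8179]
```

```bash
python3 - <<'E'
from h import *
s=manip.read_state();P=np.array(s["eef_pos"])
out=[]
for n,(a,b) in(("side",(90,335)),("scene",(70,350))):
  c=cal(n);im=manip.camera(n)
  big=cv2.resize(im[a:a+100,b:b+70],None,fx=5,fy=5,interpolation=cv2.INTER_NEAREST)
  k=c[1]
  view=(P-[0,0,.2])-k["eye"];view=view[:2]/np.linalg.norm(view[:2]);rt=np.array([-view[1],view[0]])
  for z,r in((.16,.03),(.162,.03),(.188,.032),(.276,.032)):
    pts=np.array([(proj(c,(P[0]+r*np.cos(t),P[1]+r*np.sin(t),P[2]-z))-[b,a])*5+2 for t in np.linspace(0,6.28,60)]).astype(int)
    cv2.polylines(big,[pts],True,(0,0,255),1)
  out.append(big)
w=cal("wrist");cv2.imwrite("pics/z6.png",np.hstack(out))
cv2.imwrite("pics/w6.png",manip.camera("wrist"))
E
```

```text
(no output)
```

View pics/z6.png

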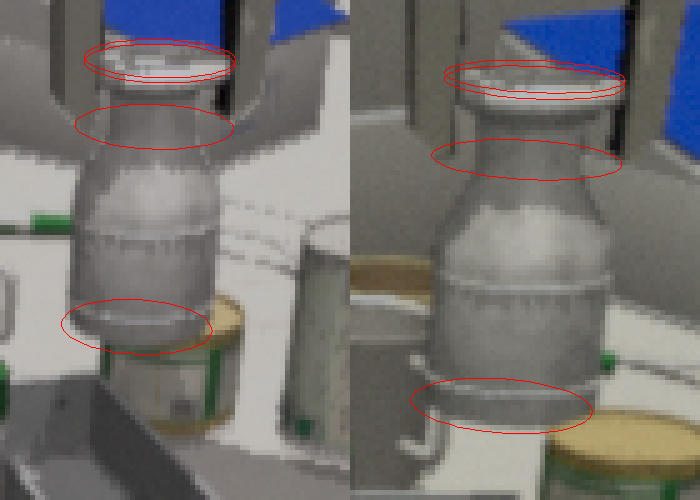

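View pics/w6.png

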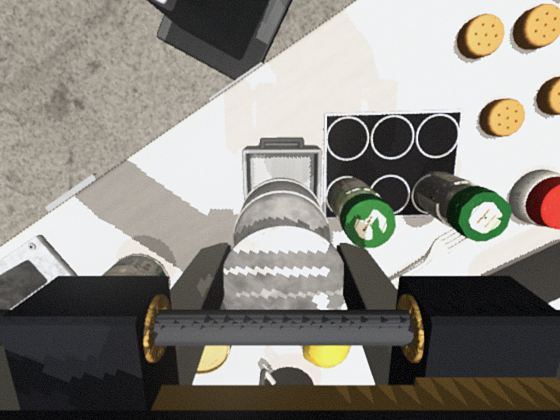

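>>> jog_arm(commands=[[0.001,0.04,0.0013,0,0,0,30],[0.001,0.065,0.0013,0,0,0,30],[0.001,0.075,0.0013,0,0,0,30],[0.001,0.085,0.0013,0,0,0,30],[0.001,0.085,0.0013,0,0,0,30]])

```text
clock: 9.62
eef_pos: [0.3429, -0.2649, 0.3208]
orientation: [[0.462, -0.0, 0.887], [-0.887, 0.0, 0.462], [-0.0, -1.0, -0.0]]
force: [-0.6, 0.6, -1.8]
width: 0.0566
```

```bash
python3 - <<'E'
from h import *
s=manip.read_state();print(s["clock"],s["width"],np.array(s["force"]),np.array(s["eef_pos"]))
out=[]
for n,(a,b) in(("side",(130,320)),("scene",(115,340))):
  im=manip.camera(n)
  out.append(cv2.resize(im[a:a+100,b:b+70],None,fx=5,fy=5,interpolation=cv2.INTER_NEAREST))
cv2.imwrite("pics/z7.png",np.hstack(out))
E
```

```text
9.625 0.05663773734682576 [-0.5933  0.6246 -1.7907] [ 0.3429 -0.2649  0.3208]
```

View pics/z7.png

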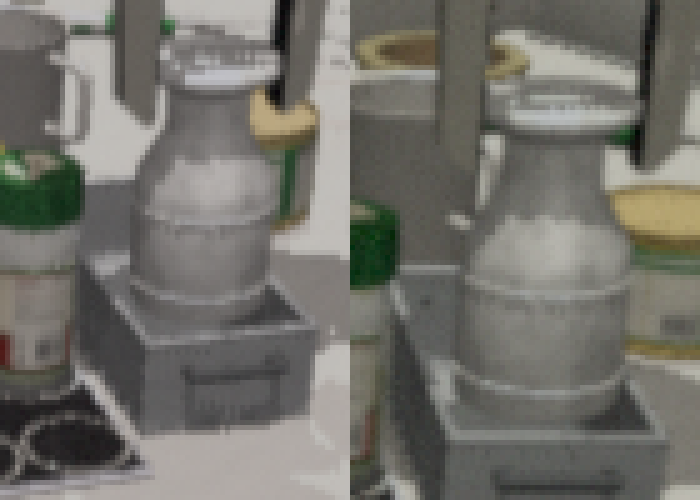

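>>> jog_arm(commands=[[0,0.015,0,0,0,0,30],[0,0.03,0,0,0,0,30],[0,0.036,0,0,0,0,30],[0,0.039,0,0,0,0,30],[0,0.039,0,0,0,0,30]])

```text
clock: 10.35
eef_pos: [0.343, -0.2649, 0.2821]
orientation: [[0.462, 0.001, 0.887], [-0.887, -0.0, 0.462], [0.001, -1.0, 0.0]]
force: [0.0, 0.4, -1.9]
width: 0.0554
```

>>> jog_arm(commands=[[0,0.002,0,0,0,0,30],[0,0.003,0,0,0,0,30],[0,0.003,0,0,0,0,30]])

```text
clock: 10.72
eef_pos: [0.3434, -0.2655, 0.2801]
orientation: [[0.461, 0.002, 0.887], [-0.887, -0.003, 0.461], [0.004, -1.0, 0.001]]
force: [-1.2, -0.7, 7.2]
width: 0.056
```

>>> jog_arm(commands=[[0,0.001,0,0,0,0,71],[0,0.001,0,0,0,0,71],[0,0.001,0,0,0,0,71],[0,-0.02,0,0,0,0,71],[0,-0.07,0,0,0,0,100],[0,-0.12,0,0,0,0,100],[0,-0.12,0,0,0,0,100]])

```text
clock: 11.6
eef_pos: [0.3438, -0.265, 0.4019]
orientation: [[0.461, 0.007, 0.887], [-0.887, -0.005, 0.461], [0.008, -1.0, 0.003]]
force: [-0.2, -0.4, -0.8]
width: 0.0904
```

```bash
python3 - <<'E'
from h import *
s=manip.read_state();print(s["clock"],s["width"],np.array(s["force"]),np.array(s["eef_pos"]),np.array(s["orientation"]))
out=[]
for n,(a,b) in(("side",(130,280)),("scene",(115,300))):
  c=cal(n);im=manip.camera(n)
  for t in manip.tip_of(n,"shaker")[:1]: print(t,onz(c,t["pixel"],.004))
  for t in manip.tip_of(n,"jar_a")[:2]: print(t,onz(c,t["pixel"],.005))
  out.append(cv2.resize(im[a:a+100,b:b+110],None,fx=3.5,fy=3.5))
cv2.imwrite("pics/z8.png",np.hstack(out))
cv2.imwrite("pics/w8.png",manip.camera("wrist"))
E
```

```text
11.6 0.09041997441188522 [-0.2418 -0.3579 -0.7948] [ 0.3438 -0.265   0.4019] [[ 0.4613  0.0066  0.8872]
 [-0.8872 -0.0052  0.4613]
 [ 0.0077 -1.      0.0034]]
{'pixel': [358.6, 204.1], 'confidence': 0.9} [ 0.34   -0.2709  0.004 ]
{'pixel': [284.4, 212.7], 'confidence': 0.7} [ 0.497  -0.1874  0.005 ]
{'pixel': [323.0, 204.4], 'confidence': 0.59} [ 0.4198 -0.2473  0.005 ]
{'pixel': [372.0, 212.1], 'confidence': 0.9} [ 0.3463 -0.2692  0.004 ]
{'pixel': [283.7, 208.1], 'confidence': 0.9} [ 0.5035 -0.2035  0.005 ]
{'pixel': [333.2, 206.9], 'confidence': 0.81} [ 0.4204 -0.2543  0.005 ]
```

View pics/z8.png

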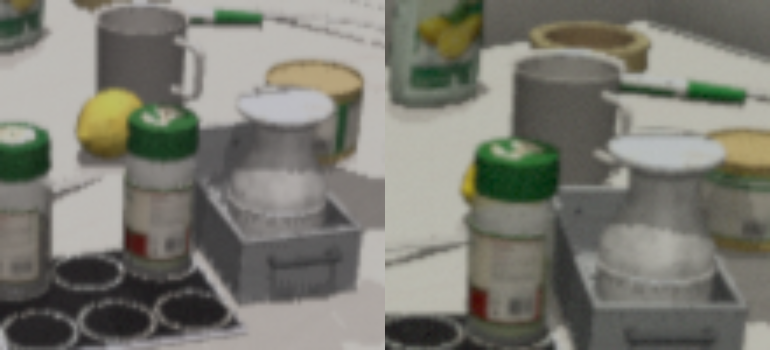

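View pics/w8.png

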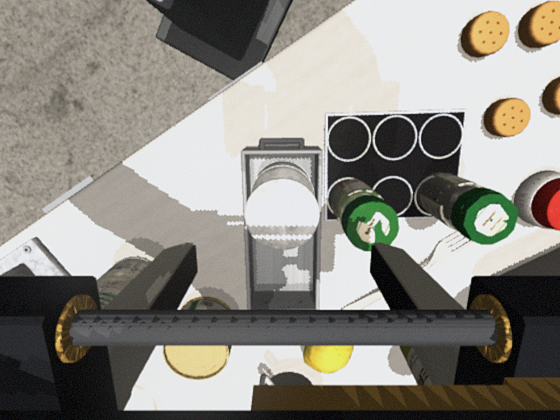

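```bash
python3 - <<'E'
from h import *
c=cal("wrist");im=cv2.imread("pics/w8.png")
for p in((370,217),(484,213)): print("jar",onz(c,p,.111))
cv2.imwrite("pics/w8z.png",cv2.resize(im[100:250,310:530],None,fx=3.5,fy=3.5,interpolation=cv2.INTER_CUBIC))
cs=[]
for p in((349,138),(395,137),(440,136),(391,193)):
    print(onz(c,p,.005))
E
```

```text
jar [ 0.4101 -0.2382  0.111 ]
jar [ 0.4916 -0.1919  0.111 ]
[ 0.3835 -0.188   0.005 ]
[ 0.4272 -0.1641  0.005 ]
[ 0.4698 -0.1407  0.005 ]
[ 0.4568 -0.2188  0.005 ]
```

View pics/w8z.png

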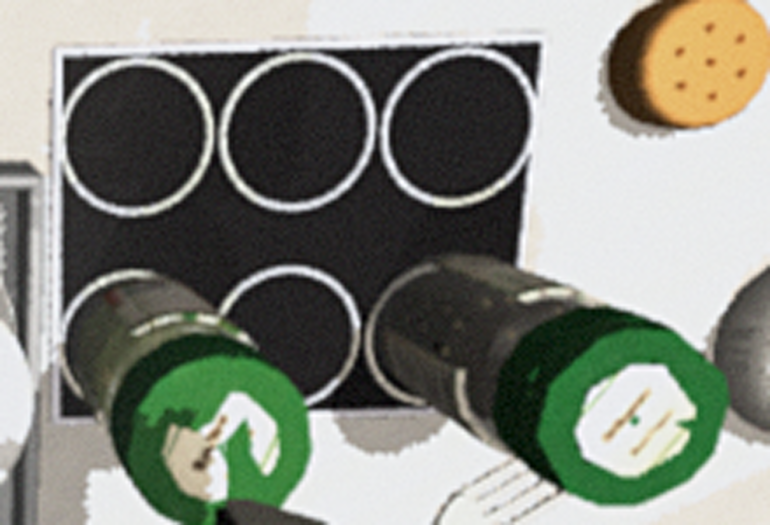

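```bash
python3 - <<'E'
from h import *
c=cal("wrist")
for p in((370,222.9),(490.9,215.7)): print("jar",onz(c,p,.111))
for p in((349.4,139.1),(395.1,137.4),(441.4,136),(392.3,196.3)): print(onz(c,p,.005))
print(go((.4145,-.2440,.32),0))
E
```

```text
jar [ 0.4128 -0.2426  0.111 ]
jar [ 0.498  -0.1911  0.111 ]
[ 0.3845 -0.1888  0.005 ]
[ 0.4275 -0.1644  0.005 ]
[ 0.4711 -0.14    0.005 ]
[ 0.4602 -0.2214  0.005 ]
[0.0151 0.0775 0.0734]
```

>>> jog_arm(commands=[[0.005,0,0.02,0,-10,0,100],[0.01,0,0.045,0,-20,0,100],[0.0145,0,0.0725,0,-30,0,100],[0.0145,0.03,0.0725,0,-39,0,100],[0.0145,0.06,0.0725,0,-39,0,100],[0.0145,0.1,0.0725,0,-39,0,100],[0.0145,0.14,0.0725,0,-39,0,100],[0.0145,0.14,0.0725,0,-39,0,100],[0.0145,0.14,0.0725,0,-39,0,30],[0.0145,0.14,0.0725,0,-39,0,30],[0.0145,0.14,0.0725,0,-39,0,30],[0.0145,0.14,0.0725,0,-39,0,30],[0.0145,0.14,0.0725,0,-39,0,30]], grip_force=25)

```text
clock: 13.58
eef_pos: [0.4138, -0.2443, 0.259]
orientation: [[0.917, 0.0, 0.399], [-0.399, -0.0, 0.917], [0.0, -1.0, -0.0]]
force: [-0.1, -0.9, -0.5]
width: 0.0476
```

>>> jog_arm(commands=[[0,-0.03,0,0,0,0,30],[0,-0.075,0,0,0,0,30],[0,-0.125,0,0,0,0,30],[-0.004,-0.128,-0.025,0,10,0,30],[-0.007,-0.128,-0.055,0,20,0,30],[-0.0111,-0.128,-0.085,0,30,0,30],[-0.0111,-0.128,-0.085,0,39,0,30],[-0.0111,-0.12,-0.085,0,39,0,30],[-0.0111,-0.1,-0.085,0,39,0,30],[-0.0111,-0.1,-0.085,0,39,0,30]])

```text
clock: 14.82
eef_pos: [0.3693, -0.3169, 0.3572]
orientation: [[0.465, -0.003, 0.885], [-0.885, 0.003, 0.465], [-0.004, -1.0, -0.001]]
force: [-0.5, 0.3, -0.0]
width: 0.0447
```

```bash
cat > chk.py <<'E'
from h import *
import sys
i=sys.argv[1];h=float(sys.argv[2]) # TCP-bottom
s=manip.read_state();P=np.array(s["eef_pos"]);print(s["clock"],s["width"],np.array(s["force"]),P)
print(np.array(s["orientation"]))
print("uv",(P[:2]-[.3651,-.3089])@np.array([[.46,.888],[-.888,.46]]))
out=[]
for n,(a,b) in(("side",(120,280)),("scene",(105,300))):
  c=cal(n);im=manip.camera(n)
  big=cv2.resize(im[a:a+110,b:b+110],None,fx=3.5,fy=3.5)
  for z in(h,h-.106):
    pts=np.array([(proj(c,(P[0]+.0225*np.cos(t),P[1]+.0225*np.sin(t),P[2]-z))-[b,a])*3.5 for t in np.linspace(0,6.28,60)]).astype(int)
    cv2.polylines(big,[pts],True,(0,0,255),1)
  out.append(big)
cv2.imwrite(f"pics/{i}.png",np.hstack(out))
cv2.imwrite(f"pics/{i}w.png",manip.camera("wrist"))
E
python3 chk.py z9 .254
```

```text
14.825 0.0447141900147263 [-0.4805  0.2725 -0.0334] [ 0.3693 -0.3169  0.3572]
[[ 0.4648 -0.0033  0.8854]
 [-0.8854  0.0031  0.4648]
 [-0.0043 -1.     -0.0015]]
uv [0.0091 0.0001]
```

View pics/z9.png

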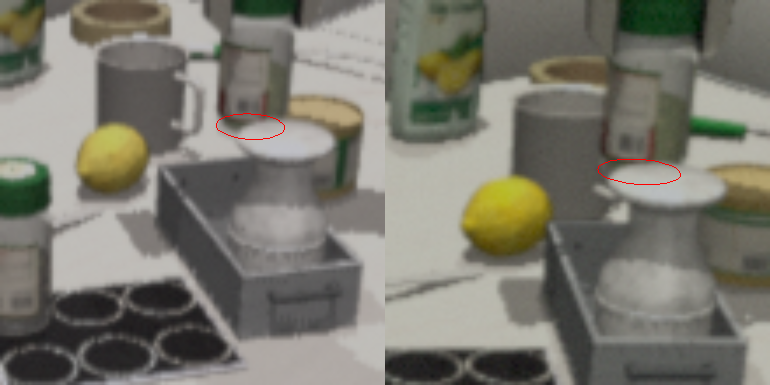

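View pics/z9w.png

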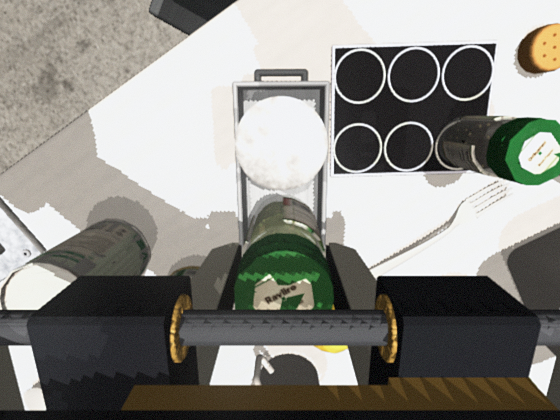

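>>> jog_arm(commands=[[0.001,0.04,0,0,0,0,30],[0.001,0.055,0,0,0,0,30],[0.001,0.065,0,0,0,0,30],[0.001,0.08,0,0,0,0,30],[0.001,0.09,0,0,0,0,30],[0.001,0.094,0,0,0,0,30],[0.001,0.094,0,0,0,0,30]])

```text
clock: 15.85
eef_pos: [0.3703, -0.3186, 0.2647]
orientation: [[0.462, -0.0, 0.887], [-0.887, 0.0, 0.462], [-0.0, -1.0, -0.0]]
force: [0.8, -0.4, -0.7]
width: 0.045
```

>>> jog_arm(commands=[[0,0.003,0,0,0,0,30],[0,0.0055,0,0,0,0,30],[0,0.0055,0,0,0,0,30]])

```text
clock: 16.23
eef_pos: [0.3708, -0.3188, 0.2619]
orientation: [[0.461, 0.002, 0.887], [-0.887, -0.003, 0.461], [0.004, -1.0, -0.0]]
force: [-2.7, 1.1, 16.2]
width: 0.0447
```

```bash
python3 chk.py z10 .258
```

```text
16.225 0.044669010938578765 [-2.684   1.064  16.2094] [ 0.3708 -0.3188  0.2619]
[[ 0.4614  0.0016  0.8872]
 [-0.8872 -0.0031  0.4614]
 [ 0.0035 -1.     -0.    ]]
uv [0.0114 0.0005]
```

View pics/z10.png

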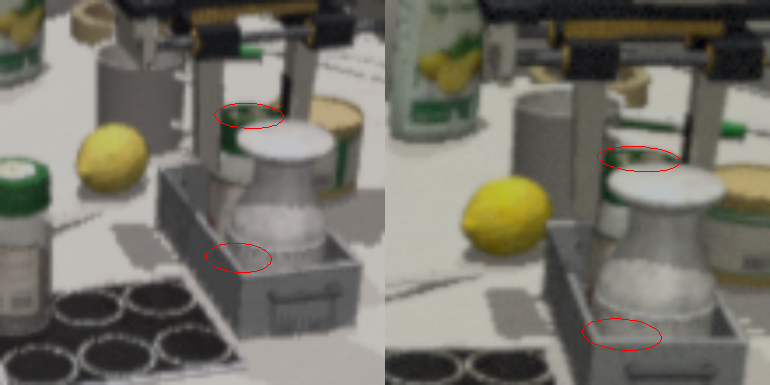

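View pics/z10w.png

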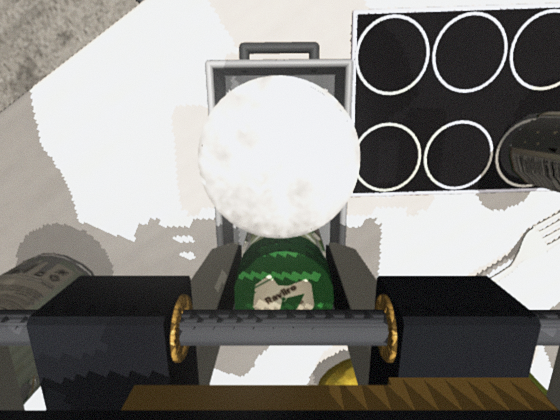

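>>> jog_arm(commands=[[0,0.003,0,0,0,0,75],[0,0.003,0,0,0,0,75],[0,0.003,0,0,0,0,75],[0,-0.03,0,0,0,0,80],[0,-0.08,0,0,0,0,100],[0,-0.1,0,0,0,0,100],[0,-0.1,0,0,0,0,100]])

```text
clock: 17.25
eef_pos: [0.3705, -0.3188, 0.3604]
orientation: [[0.461, 0.003, 0.887], [-0.887, -0.002, 0.461], [0.003, -1.0, 0.001]]
force: [-0.1, -0.2, -0.4]
width: 0.0927
```

```bash
python3 chk.py z11 .355; python3 - <<'E'
from h import *
print(go((.4982,-.192,.262),0))
E
```

```text
17.25 0.09274992355130722 [-0.0887 -0.215  -0.4135] [ 0.3705 -0.3188  0.3604]
[[ 0.4612  0.0025  0.8873]
 [-0.8873 -0.0022  0.4612]
 [ 0.0031 -1.      0.0013]]
uv [0.0113 0.0002]
[-0.0527  0.0959  0.1725]
```

View pics/z11.png

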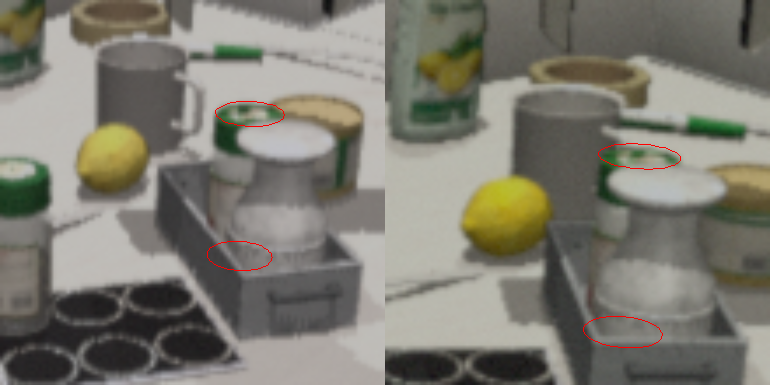

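View pics/z11w.png

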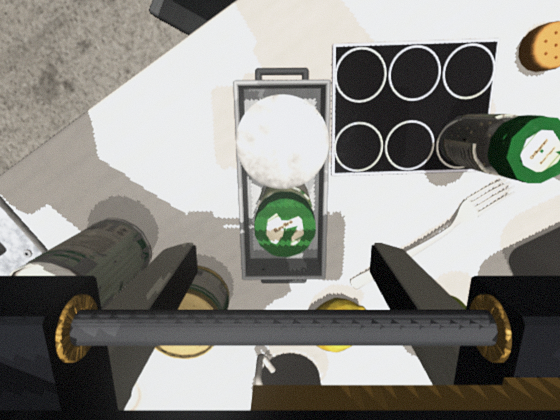

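>>> jog_arm(commands=[[-0.015,-0.02,0.05,0,0,0,100],[-0.03,-0.02,0.1,0,0,0,100],[-0.045,-0.01,0.15,0,0,0,100],[-0.0527,0.02,0.1725,0,0,0,100],[-0.0527,0.06,0.1725,0,0,0,100],[-0.0527,0.097,0.1725,0,0,0,100],[-0.0527,0.097,0.1725,0,0,0,100],[-0.0527,0.097,0.1725,0,0,0,30],[-0.0527,0.097,0.1725,0,0,0,30],[-0.0527,0.097,0.1725,0,0,0,30],[-0.0527,0.097,0.1725,0,0,0,30],[-0.0527,0.097,0.1725,0,0,0,30]])

```text
clock: 18.9
eef_pos: [0.4989, -0.1923, 0.2626]
orientation: [[0.461, 0.0, 0.887], [-0.887, -0.0, 0.461], [0.0, -1.0, 0.0]]
force: [-0.2, 0.3, 0.7]
width: 0.0473
```

```bash
python3 - <<'E'
from h import *
s=manip.read_state();P=np.array(s["eef_pos"]);
U=np.array([[.46,.888],[-.888,.46]])
print(P,s["force"],go((.3651+.060*.46,-.3089-.060*.888,.36),0))
cv2.imwrite("pics/w12.png",manip.camera("wrist"))
E
```

```text
[ 0.4989 -0.1923  0.2626] [-0.1978  0.3006  0.7152] [ 0.1017 -0.0974 -0.1726]
```

View pics/w12.png

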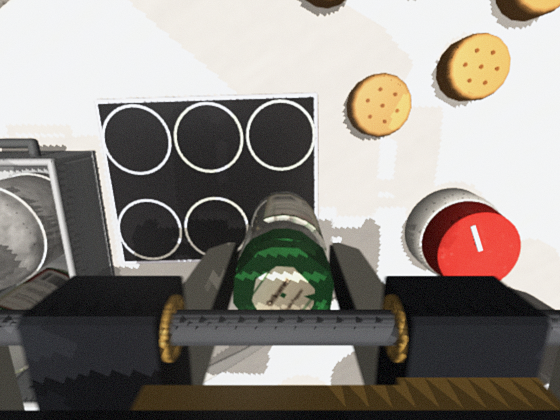

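>>> jog_arm(commands=[[0,-0.03,0,0,0,0,30],[0,-0.075,0,0,0,0,30],[0.01,-0.12,-0.015,0,0,0,30],[0.035,-0.125,-0.06,0,0,0,30],[0.065,-0.125,-0.11,0,0,0,30],[0.095,-0.125,-0.16,0,0,0,30],[0.1017,-0.12,-0.1726,0,0,0,30],[0.1017,-0.11,-0.1726,0,0,0,30],[0.1017,-0.11,-0.1726,0,0,0,30]])

```text
clock: 20.08
eef_pos: [0.3936, -0.3601, 0.3712]
orientation: [[0.465, -0.001, 0.885], [-0.885, 0.003, 0.465], [-0.003, -1.0, 0.001]]
force: [0.1, 0.1, -0.6]
width: 0.0447
```

```bash
python3 chk.py z13 .258
```

```text
20.075 0.044689117998928454 [ 0.1378  0.1355 -0.6349] [ 0.3936 -0.3601  0.3712]
[[ 0.4648 -0.0009  0.8854]
 [-0.8854  0.0031  0.4648]
 [-0.0031 -1.      0.0006]]
uv [0.0585 0.0018]
```

View pics/z13w.png

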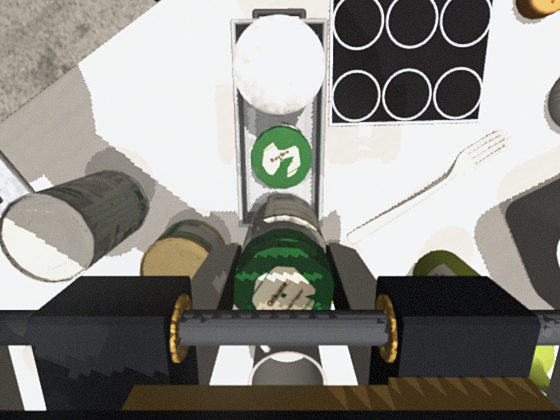

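>>> jog_arm(commands=[[0.0005,0.03,-0.001,0,0,0,30],[0.0005,0.055,-0.001,0,0,0,30],[0.0005,0.065,-0.001,0,0,0,30],[0.0005,0.075,-0.001,0,0,0,30],[0.0005,0.09,-0.001,0,0,0,30],[0.0005,0.102,-0.001,0,0,0,30],[0.0005,0.106,-0.001,0,0,0,30],[0.0005,0.106,-0.001,0,0,0,30]])

```text
clock: 21.22
eef_pos: [0.3922, -0.3631, 0.2661]
orientation: [[0.462, -0.0, 0.887], [-0.887, 0.0, 0.462], [-0.0, -1.0, 0.0]]
force: [-0.0, 0.0, -0.5]
width: 0.0446
```

>>> jog_arm(commands=[[0,0.0025,0,0,0,0,30],[0,0.005,0,0,0,0,30],[0,0.0055,0,0,0,0,30],[0,0.0055,0,0,0,0,30]])

```text
clock: 21.72
eef_pos: [0.3922, -0.3632, 0.2615]
orientation: [[0.462, 0.001, 0.887], [-0.887, -0.001, 0.462], [0.001, -1.0, 0.0]]
force: [-1.1, 0.2, 5.3]
width: 0.0445
```

>>> jog_arm(commands=[[0,0.001,0,0,0,0,70],[0,0.001,0,0,0,0,70],[0,0.001,0,0,0,0,70],[0,-0.03,0,0,0,0,70],[0,-0.08,0,0,0,0,70],[0,-0.13,0,0,0,0,70],[-0.02,-0.13,0.05,0,0,0,70],[-0.04,-0.13,0.1,0,0,0,70],[-0.05,-0.13,0.13,0,0,0,70],[-0.05,-0.13,0.13,0,0,0,70],[-0.05,-0.13,0.13,0,0,0,70]])

```text
clock: 23.1
eef_pos: [0.4835, -0.2598, 0.3903]
orientation: [[0.46, -0.002, 0.888], [-0.888, -0.001, 0.46], [-0.0, -1.0, -0.002]]
force: [0.3, -1.1, 0.0]
width: 0.065
```

```bash
python3 chk.py z14 .5; python3 - <<'E'
from h import *
c=cal("wrist");U=np.array([[.46,.888],[-.888,.46]])
manip.camera("wrist")
for q,z in(("biscuit0",0.0),("timer",0),("back_left",.005),("back_mid",.005),("back_right",.005),("front_left",.005),("front_mid",.005),("front_right",.005)):
        for r in manip.tip_of("wrist",q):
            if r["confidence"]>.2: print(q,round(r["confidence"],2),np.round(r["pixel"],1),onz(c,r["pixel"],z)[:2])
E
```

```text
23.1 0.06499930085114436 [ 0.314  -1.0675  0.0499] [ 0.4835 -0.2598  0.3903]
[[ 0.4603 -0.0016  0.8878]
 [-0.8878 -0.0007  0.4603]
 [-0.0001 -1.     -0.0018]]
uv [0.0109 0.1278]
biscuit0 0.8 [448.9  25.9] [ 0.5571 -0.0452]
biscuit0 0.76 [389.7  52.4] [ 0.5179 -0.0926]
timer 0.79 [441.4 142.4] [ 0.6155 -0.143 ]
back_left 0.72 [453.9  29.8] [ 0.562  -0.0478]
back_left 0.61 [325.7 137.1] [ 0.5009 -0.1955]
back_mid 0.69 [277.7 139.4] [ 0.4567 -0.221 ]
back_mid 0.53 [169.8 187. ] [ 0.3741 -0.322 ]
back_right 0.72 [231.8 144.8] [ 0.4156 -0.2486]
front_left 0.75 [328.3  70.8] [ 0.4711 -0.1369]
front_mid 0.58 [277.   78.4] [ 0.4283 -0.1671]
front_right 0.56 [227.6  79.7] [ 0.3842 -0.1912]
```

View pics/z14.png

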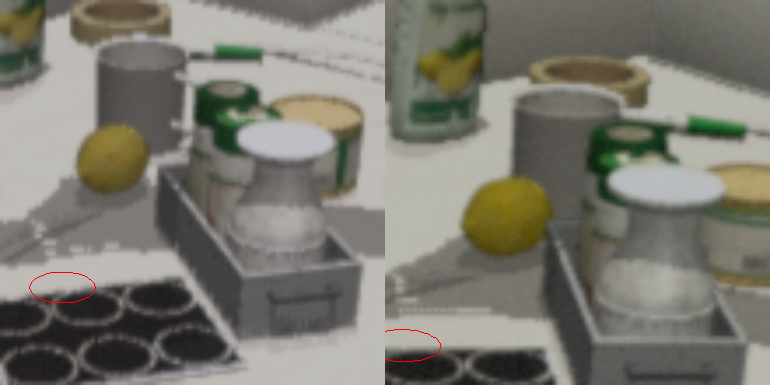

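View pics/z14w.png

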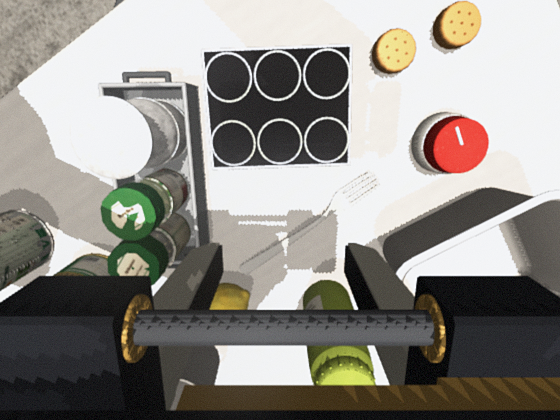

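```bash
cat > sheet.py <<'E'
from h import *
from scipy.optimize import least_squares
def fit(im,c,guess=(.444,-.193,np.radians(-60.6))):
    def pts(p):
        u=np.array([np.cos(p[2]),np.sin(p[2])]);v=np.array([-u[1],u[0]])
        return {n+m:np.array(p[:2])+a*.033*u+b*.05*v for n,a in(("back_",1),("front_",-1)) for m,b in(("left",1),("mid",0),("right",-1))}
    g=cv2.cvtColor(im,cv2.COLOR_BGR2GRAY);obs={}
    th=(g<90).astype(np.uint8)
    n,lab,st,ce=cv2.connectedComponentsWithStats(th,connectivity=4)
    for k,q in pts(guess).items():
        px=proj(c,(*q,.005));l=lab[int(round(px[1])),int(round(px[0]))] if 0<px[0]<559 and 0<px[1]<419 else 0
        if l==0: continue
        cnt,_=cv2.findContours((lab==l).astype(np.uint8),cv2.RETR_EXTERNAL,cv2.CHAIN_APPROX_NONE)
        e=cv2.fitEllipse(max(cnt,key=len))
        if max(e[1])>120 or st[l,4]<300 or min(e[1])/max(e[1])<.6: continue
        obs[k]=onz(c,e[0],.005)[:2]
    r=least_squares(lambda p:np.concatenate([pts(p)[k]-obs[k] for k in obs]),guess)
    return r.x,pts(r.x),{k:(obs[k]-pts(r.x)[k])*1000 for k in obs}
E
python3 - <<'E'
from sheet import *
x,p,e=fit(cv2.imread("pics/z14w.png"),cal("wrist"));print(x[:2],np.degrees(x[2]));print(p);print(e)
E
```

```text
[ 0.4442 -0.1913] -60.57631525575449
{'back_left': array([ 0.5039, -0.1955]), 'back_mid': array([ 0.4604, -0.22  ]), 'back_right': array([ 0.4168, -0.2446]), 'front_left': array([ 0.4715, -0.138 ]), 'front_mid': array([ 0.4279, -0.1625]), 'front_right': array([ 0.3844, -0.1871])}
{'back_left': array([ 0.0319, -0.0146]), 'back_mid': array([-0.0639,  0.0312]), 'back_right': array([-0.0311,  0.0524]), 'front_left': array([0.03  , 0.0497]), 'front_mid': array([ 0.0003, -0.0355]), 'front_right': array([ 0.0328, -0.0832])}
```

```bash
python3 - <<'E'
from h import *
c=cal("wrist")
print("container rim",[onz(c,p,z)[:2] for p in((398,268),(470,198)) for z in(.08,.1)], "base",onz(c,(388,238),0))
print("bottle base",onz(c,(322,285),0), "lemon",onz(c,(230,300),.03))
s=cal("scene")
for n,p in(("bottle",(281,176)),("cont corner",(186,194)),("cont corner r",(252,184)),("rim l",(180,158)),("rim r",(256,146))): print(n,onz(s,p,0)[:2],onz(s,p,.09)[:2])
E
```

```text
container rim [array([ 0.6115, -0.2673]), array([ 0.6004, -0.2622]), array([ 0.6313, -0.1804]), array([ 0.6188, -0.1812])] base [ 0.6247 -0.261   0.    ]
bottle base [ 0.586  -0.3501  0.    ] lemon [ 0.4915 -0.4021  0.03  ]
bottle [ 0.5934 -0.3675] [ 0.487  -0.1582]
cont corner [ 0.7209 -0.1793] [ 0.5853 -0.013 ]
cont corner r [ 0.6274 -0.2932] [ 0.5132 -0.1009]
rim l [ 0.8768 -0.359 ] [ 0.7056 -0.1517]
rim r [ 0.7579 -0.5385] [ 0.6139 -0.2901]
```

>>> jog_arm(commands=[[-0.02,0,0.015,0,10,0,60],[-0.04,0.01,0.03,0,20,0,60],[-0.06,0.02,0.045,0,30,0,60],[-0.08,0.03,0.06,0,40,0,60],[-0.1,0.04,0.075,0,50,0,60],[-0.12,0.05,0.09,0,60,0,60],[-0.132,0.06,0.1074,0,70,0,60],[-0.132,0.06,0.1074,0,80,0,60],[-0.132,0.06,0.1074,0,88,0,60],[-0.132,0.06,0.1074,0,88,0,60],[-0.132,0.06,0.1074,0,88,0,60]])

```text
clock: 25.08
eef_pos: [0.5187, -0.092, 0.3308]
orientation: [[-0.869, 0.0, 0.494], [-0.494, 0.0, -0.869], [-0.0, -1.0, -0.0]]
force: [-0.0, 0.5, 0.3]
width: 0.0559
```

```bash
cat > bis.py <<'E'
from sheet import *
import sys
def look(i,save=True):
    s=manip.read_state();P=np.array(s["eef_pos"]);R=np.array(s["orientation"])
    print(round(s["clock"],2),"w",round(s["width"],4),"F",np.array(s["force"]),"P",P,"jaw",np.degrees(np.arctan2(R[1,2],R[0,2])),"qp7",s["qpos"][6])
    c=cal("wrist");im=manip.camera("wrist");raw=im.copy()
    # orange-brown tops: HSV segmentation
    for r in manip.recognise("wrist","biscuit0"):
        if r["confidence"]>.3: pass
    hsv=cv2.cvtColor(raw,cv2.COLOR_BGR2HSV)
    # top faces: bright
    m=cv2.inRange(hsv,(8,70,140),(28,255,255));m=cv2.morphologyEx(m,cv2.MORPH_CLOSE,np.ones((5,5)));m=cv2.morphologyEx(m,cv2.MORPH_OPEN,np.ones((5,5)))
    cnt,_=cv2.findContours(m,cv2.RETR_EXTERNAL,cv2.CHAIN_APPROX_NONE)
    for k in cnt:
        if len(k)<40 or cv2.contourArea(k)<300: continue
        (x,y),ax,an=cv2.fitEllipse(cv2.convexHull(k));
        q0=onz(c,(x,y),.02);q1=onz(c,(x,y),.025);f=c[0];d=np.linalg.norm(q0-c[1]["eye"])
        print("px",round(x),round(y),"ax",np.round(ax,1),"diam mm",np.round(np.array(ax)*d/f*1000,1),"at z.02",q0[:2],"z.025",q1[:2], "tool delta",(R.T@(np.array([*q0[:2],P[2]])-P)))
        cv2.ellipse(im,((x,y),ax,an),(255,0,255),1)
    cv2.imwrite(f"pics/{i}.png",im);cv2.imwrite(f"pics/{i}_raw.png",raw)
if __name__=="__main__": look(sys.argv[1])
E
python3 bis.py b1
```

```text
25.07 w 0.0559 F [-0.0267  0.4878  0.3196] P [ 0.5187 -0.092   0.3308] jaw -60.3853446760756 qp7 -0.978637651437456
px 196 234 ax [37.5 41.1] diam mm [35.6 38.9] at z.02 [ 0.452  -0.0389] z.025 [ 0.4542 -0.0391] tool delta [ 0.0318 -0.     -0.0791]
px 184 173 ax [41.  44.2] diam mm [37.3 40.3] at z.02 [ 0.4977 -0.005 ] z.025 [ 0.4992 -0.0059] tool delta [-0.0247  0.     -0.086 ]
px 126 142 ax [41.2 47. ] diam mm [39.2 44.6] at z.02 [0.4982 0.049 ] z.025 [0.4997 0.0472] tool delta [-0.0518  0.     -0.1327]
px 259 132 ax [44.6 45.5] diam mm [38.6 39.4] at z.02 [ 0.5608 -0.045 ] z.025 [ 0.5612 -0.0451] tool delta [-0.0598  0.     -0.0201]
px 201 91 ax [45.1 49. ] diam mm [40.  43.4] at z.02 [0.5657 0.012 ] z.025 [0.5661 0.0108] tool delta [-0.0923  0.     -0.0671]
```

View pics/b1.png

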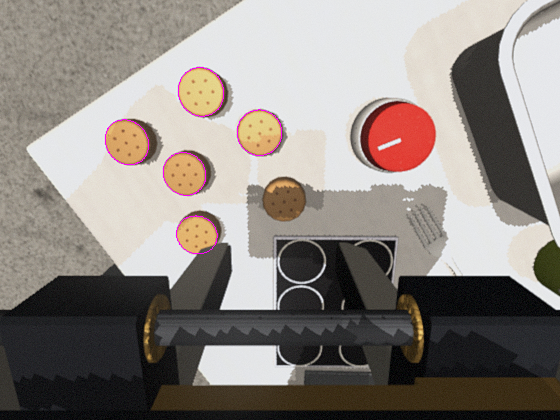

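```bash
sed -i 's/(8,70,140)/(8,90,70)/' bis.py; python3 - <<'E'
from h import *
c=cal("wrist");q=onz(c,(284.5,200),.02);print(q,go((*q[:2],.19),0))
E
```

```text
[ 0.5201 -0.093   0.02  ] [-0.0008  0.1408  0.0015]
```

>>> jog_arm(commands=[[-0.001,0.05,0.0015,0,0,0,60],[-0.001,0.1,0.0015,0,0,0,60],[-0.001,0.14,0.0015,0,0,0,60],[-0.001,0.14,0.0015,0,0,0,60],[-0.001,0.14,0.0015,0,0,0,20],[-0.001,0.14,0.0015,0,0,0,20],[-0.001,0.14,0.0015,0,0,0,20],[-0.001,0.14,0.0015,0,0,0,20],[-0.001,0.09,0.0015,0,0,0,20],[-0.001,0.09,0.0015,0,0,0,20]], grip_force=15)

```text
clock: 26.42
eef_pos: [0.5216, -0.093, 0.2437]
orientation: [[-0.871, 0.007, 0.492], [-0.492, -0.001, -0.871], [-0.006, -1.0, 0.004]]
force: [-0.5, 0.4, -0.3]
width: 0.0395
```

```bash
python3 bis.py b2 | head -1; python3 - <<'E'
from h import *
print(go((.4168,-.2446,.25),0),go((.5039,-.1955,.25),0))
E
```

```text
26.43 w 0.0395 F [-0.489   0.3535 -0.3494] P [ 0.5216 -0.093   0.2437] jaw -60.52111773679648 qp7 -0.9982856347785042
[ 0.1646 -0.009   0.0813] [ 0.0647 -0.009   0.0814]
```

View pics/b2.png

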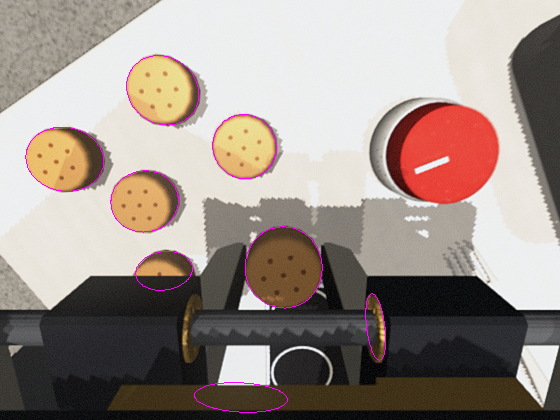

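```bash
cat >> bis.py <<'E'
E
cat > held.py <<'E'
from h import *
import sys
px=(float(sys.argv[1]),float(sys.argv[2]))
s=manip.read_state();P=np.array(s["eef_pos"]);R=np.array(s["orientation"]);c=cal("wrist")
for dz in(.169,.171):
  q=onz(c,px,P[2]-dz);print("held offset (tool x,z)",(R.T@(q-P))[[0,2]], "exp px",proj(c,P+R[:,1]*dz))
E
python3 held.py 284 267.5
```

```text
held offset (tool x,z) [-0.0039  0.0008] exp px [282.3805 274.8672]
held offset (tool x,z) [-0.0029  0.0008] exp px [282.3906 272.972 ]
```

>>> jog_arm(commands=[[0.045,-0.005,0.022,0,0,0,20],[0.09,-0.005,0.044,0,0,0,20],[0.135,-0.005,0.066,0,0,0,20],[0.167,-0.005,0.081,0,0,0,20],[0.167,0.01,0.081,0,0,0,20],[0.167,0.02,0.081,0,0,0,20],[0.167,0.02,0.081,0,0,0,20],[0.167,0.02,0.081,0,0,0,20]])

```text
clock: 27.52
eef_pos: [0.4152, -0.2449, 0.2206]
orientation: [[-0.87, -0.0, 0.494], [-0.494, 0.0, -0.87], [-0.0, -1.0, -0.0]]
force: [-0.0, -0.1, -0.1]
width: 0.0396
```

```bash
python3 bis.py b3 | head -1; python3 - <<'E'
from h import *
print(go((.4168,-.2446,.2),0))
E
```

```text
27.52 w 0.0396 F [-0.0052 -0.1239 -0.126 ] P [ 0.4152 -0.2449  0.2206] jaw -60.42454746406246 qp7 -0.7081461828022608
[-0.0017  0.021   0.0003]
```

View pics/b3.png

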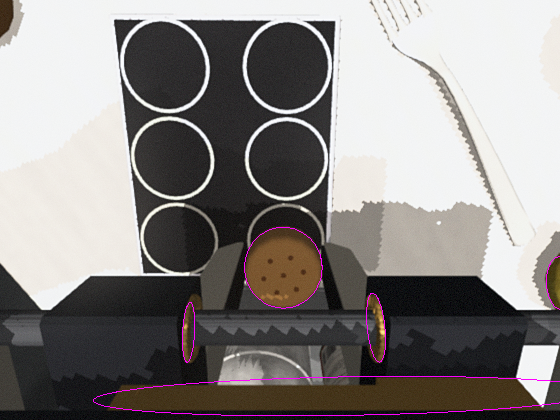

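```bash
python3 - <<'E'
from sheet import *
c=cal("wrist")
x,p,e=fit(cv2.imread("pics/b3_raw.png"),c);print(x[:2],np.degrees(x[2]));print(e)
print(p["back_right"],"biscuit",onz(c,(283.5,267),.2206-.171), go((*p["back_right"],.2),0))
E
```

```text
[ 0.4437 -0.1935] -60.800781831862125
{'back_left': array([-0.0013,  0.0432]), 'back_mid': array([-0.0452,  0.0296]), 'front_left': array([ 0.0271, -0.0211]), 'front_mid': array([ 0.0193, -0.0517])}
[ 0.4162 -0.2467] biscuit [ 0.4182 -0.2442  0.0496] [-0.0001  0.021   0.0018]
```

>>> jog_arm(commands=[[0.002,0.012,0.0007,0,0,0,20],[0.002,0.02,0.0007,0,0,0,20],[0.002,0.024,0.0007,0,0,0,20],[0.002,0.024,0.0007,0,0,0,20],[0.002,0.024,0.0007,0,0,0,56],[0.002,0.024,0.0007,0,0,0,56],[0.002,0.024,0.0007,0,0,0,56],[-0.003,-0.02,0.0007,0,0,0,56],[-0.05,-0.08,0.0007,0,0,0,60],[-0.1,-0.105,0.0007,0,0,0,60],[-0.1,-0.105,0.0007,0,0,0,60],[-0.1,-0.105,0.0007,0,0,0,60]])

```text
clock: 29.12
eef_pos: [0.5017, -0.1968, 0.3255]
orientation: [[-0.87, -0.001, 0.493], [-0.493, -0.0, -0.87], [0.001, -1.0, -0.0]]
force: [-1.1, -0.1, -0.2]
width: 0.0558
```

```bash
cat > pb.py <<'E'
# sheet fit (camera frame) + biscuits: both in tool coords, same image
from sheet import *
import sys
def seg(raw):
    hsv=cv2.cvtColor(raw,cv2.COLOR_BGR2HSV)
    m=cv2.inRange(hsv,(8,90,50),(28,255,255));m[:, :][275:]=0
    m=cv2.morphologyEx(m,cv2.MORPH_CLOSE,np.ones((5,5)));m=cv2.morphologyEx(m,cv2.MORPH_OPEN,np.ones((7,7)));return m
i=sys.argv[1]
s=manip.read_state();P=np.array(s["eef_pos"]);R=np.array(s["orientation"])
print(round(s["clock"],2),"w",round(s["width"],4),"F",np.array(s["force"]),"P",P,"jaw",np.degrees(np.arctan2(R[1,2],R[0,2])))
c=cal("wrist");im=manip.camera("wrist");cv2.imwrite(f"pics/{i}_raw.png",im)
pts={}
try:
    x,pts,e=fit(im,c,(.443,-.1922,np.radians(-60.7)));print("sheet",x[:2],np.degrees(x[2]),"n",len(e),"maxres",max(np.abs(v).max() for v in e.values()))
except Exception as ex: print("nofit",ex)
cnt,_=cv2.findContours(seg(im),cv2.RETR_EXTERNAL,cv2.CHAIN_APPROX_NONE)
u=np.array([np.cos(np.radians(-60.7)),np.sin(np.radians(-60.7))]);v=np.array([-u[1],u[0]])
for k in cnt:
    if cv2.contourArea(k)<400: continue
    (a,b),ax,an=cv2.fitEllipse(cv2.convexHull(k))
    q=onz(c,(a,b),.02);q2=onz(c,(a,b),.025);d=np.linalg.norm(q-c[1]["eye"])/c[0]*1000
    near=min(pts,key=lambda n:np.linalg.norm(pts[n]-q2[:2])) if pts else None
    t=""
    if near and np.linalg.norm(pts[near]-q2[:2])<.022: D=q2[:2]-pts[near];t=f"{near} err u,v mm {1000*D@u:.1f} {1000*D@v:.1f}"
    qc=q[:2]-.0012*R[:2,2]
    print("px",round(a),round(b),"d",np.round(np.array(ax)*d,1),"pos(corr)",qc,"go",go((*qc,P[2]),0,s)[[0,2]],t)
    cv2.ellipse(im,((a,b),ax,an),(255,0,255),1)
cv2.imwrite(f"pics/{i}.png",im)
E
python3 pb.py c1
```

```text
29.12 w 0.0558 F [-1.0714 -0.0958 -0.2264] P [ 0.5017 -0.1968  0.3255] jaw -60.46977544996
sheet [ 0.443  -0.1934] -60.85618778499108 n 3 maxres 0.20201920621110148
px 97 163 d [44.1 51.1] pos(corr) [ 0.4535 -0.0419] go [-0.0344 -0.1585] 
px 79 94 d [46.8 58.1] pos(corr) [ 0.4982 -0.0092] go [-0.0893 -0.165 ] 
px 13 58 d [52.  76.5] pos(corr) [0.4983 0.0447] go [-0.116  -0.2118] 
px 154 48 d [44.5 53. ] pos(corr) [ 0.5597 -0.048 ] go [-0.1238 -0.1008] 
px 89 3 d [49.1 64.9] pos(corr) [0.5641 0.0069] go [-0.1547 -0.1464]
```

View pics/c1.png

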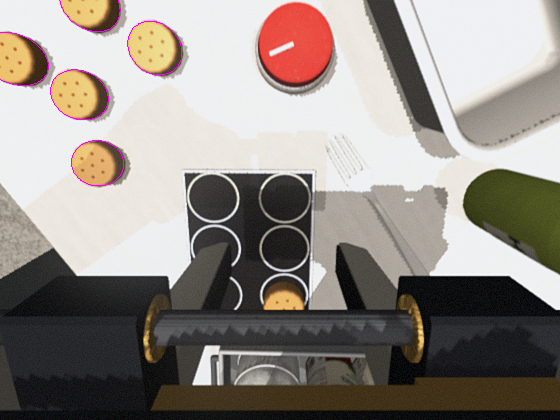

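>>> jog_arm(commands=[[-0.045,0,-0.035,0,0,0,60],[-0.09,0,-0.07,0,0,0,60],[-0.1255,0.02,-0.1034,0,0,0,60],[-0.1255,0.03,-0.1034,0,0,0,60],[-0.1255,0.03,-0.1034,0,0,0,60],[-0.1255,0.03,-0.1034,0,0,0,60]])

```text
clock: 29.92
eef_pos: [0.5599, -0.0478, 0.2956]
orientation: [[-0.873, -0.001, 0.489], [-0.489, -0.002, -0.873], [0.002, -1.0, 0.001]]
force: [-0.3, -0.4, 0.2]
width: 0.056
```

```bash
sed -i 's/(8,90,50),(28,255,255)/(8,90,int(sys.argv[2]) if len(sys.argv)>2 else 140),(28,255,255)/' pb.py; python3 pb.py c2 150
```

```text
29.93 w 0.056 F [-0.2925 -0.3701  0.2482] P [ 0.5599 -0.0478  0.2956] jaw -60.75187565741226
nofit need at least one array to concatenate
px 196 246 d [28.  35.2] pos(corr) [0.4991 0.0004] go [ 0.0295 -0.0717] 
px 138 219 d [36.5 41.5] pos(corr) [0.4981 0.0506] go [ 0.0059 -0.116 ] 
px 217 167 d [36.7 38.5] pos(corr) [0.5657 0.0137] go [-0.035  -0.0508]
```

View pics/c2.png

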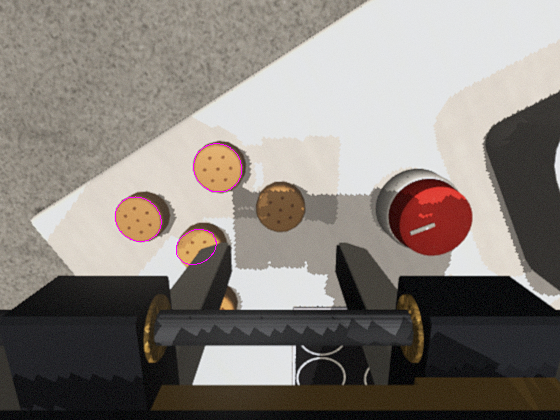

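```bash
cat > at.py <<'E'
from h import *
import sys
z=float(sys.argv[3]);s=manip.read_state();R=np.array(s["orientation"]);P=np.array(s["eef_pos"])
c=cal("wrist");q=onz(c,(float(sys.argv[1]),float(sys.argv[2])),z);q[:2]-=.0012*R[:2,2]
print(q,go((*q[:2],P[2]),0)[[0,2]])
E
python3 at.py 281 207 .02
```

```text
[ 0.5624 -0.0436  0.02  ] [-0.0039 -0.0023]
```

>>> jog_arm(commands=[[-0.004,0.04,-0.002,0,0,0,60],[-0.004,0.08,-0.002,0,0,0,60],[-0.004,0.1045,-0.002,0,0,0,60],[-0.004,0.1045,-0.002,0,0,0,60],[-0.004,0.1045,-0.002,0,0,0,20],[-0.004,0.1045,-0.002,0,0,0,20],[-0.004,0.1045,-0.002,0,0,0,20],[-0.004,0.1045,-0.002,0,0,0,20],[-0.004,0.05,-0.002,0,0,0,20],[-0.004,0.05,-0.002,0,0,0,20],[-0.004,0.05,-0.002,0,0,0,20]])

```text
clock: 31.35
eef_pos: [0.5626, -0.0414, 0.2457]
orientation: [[-0.87, -0.0, 0.492], [-0.492, 0.0, -0.87], [0.0, -1.0, -0.0]]
force: [-0.6, 0.0, -1.2]
width: 0.0399
```

```bash
python3 pb.py c3 150|head -1;  python3 - <<'E'
from h import *
u=np.array([.4894,-.8721]);v=np.array([.8721,.4894])
print(go((*(np.array([.443,-.1922])+.033*u),.225),0))
E
```

```text
31.35 w 0.0399 F [-0.63    0.0358 -1.2205] P [ 0.5626 -0.0414  0.2457] jaw -60.50551763307614
[0.1783 0.0202 0.1055]
```

View pics/c3.png

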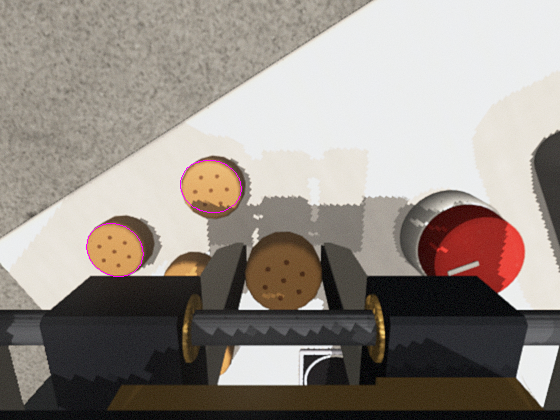

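>>> jog_arm(commands=[[0.045,-0.005,0.027,0,0,0,20],[0.09,-0.005,0.054,0,0,0,20],[0.135,-0.005,0.08,0,0,0,20],[0.179,-0.005,0.1055,0,0,0,20],[0.179,0.02,0.1055,0,0,0,20],[0.179,0.02,0.1055,0,0,0,20],[0.179,0.02,0.1055,0,0,0,20],[0.179,0.02,0.1055,0,0,0,20]])

```text
clock: 32.4
eef_pos: [0.4598, -0.2205, 0.2262]
orientation: [[-0.869, 0.001, 0.494], [-0.494, 0.0, -0.869], [-0.001, -1.0, 0.0]]
force: [-0.5, -0.7, -0.1]
width: 0.0396
```

```bash
python3 pb.py c4 50;  python3 - <<'E'
from h import *
u=np.array([.4894,-.8721]);v=np.array([.8721,.4894])
print(go((*(np.array([.443,-.1922])+.033*u),.197),0))
E
```

```text
32.4 w 0.0396 F [-0.4752 -0.6594 -0.1476] P [ 0.4598 -0.2205  0.2262] jaw -60.39979803840245
sheet [ 0.4438 -0.1934] -60.63852208608485 n 3 maxres 0.21508157265959227
px 283 271 d [46.2 49.4] pos(corr) [ 0.4455 -0.228 ] go [ 0.0161 -0.0006] back_mid err u,v mm -0.8 -13.0
px 1 103 d [44.8 53.8] pos(corr) [ 0.4564 -0.051 ] go [-0.0808 -0.1491] 
[ 0.0007  0.0293 -0.    ]
```

View pics/c4.png

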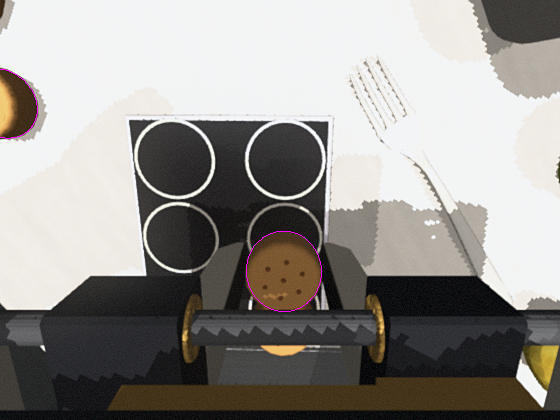

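>>> jog_arm(commands=[[0.001,0.015,0,0,0,0,20],[0.001,0.029,0,0,0,0,20],[0.001,0.029,0,0,0,0,20],[0.001,0.029,0,0,0,0,56],[0.001,0.029,0,0,0,0,56],[0.001,0.029,0,0,0,0,56],[0.001,-0.02,0,0,0,0,56],[0.001,-0.07,0,0,0,0,60],[0.03,-0.12,0,0,0,0,60],[0.05,-0.12,0,0,0,0,60],[0.05,-0.12,0,0,0,0,60],[0.05,-0.12,0,0,0,0,60]])

```text
clock: 33.95
eef_pos: [0.4158, -0.2454, 0.3446]
orientation: [[-0.87, -0.002, 0.493], [-0.493, 0.002, -0.87], [0.0, -1.0, -0.002]]
force: [0.7, 0.5, -0.2]
width: 0.0556
```

```bash
python3 pb.py c5 150
```

```text
33.95 w 0.0556 F [ 0.6944  0.5447 -0.2365] P [ 0.4158 -0.2454  0.3446] jaw -60.467555507139956
sheet [ 0.4434 -0.1933] -60.78400255562256 n 4 maxres 0.17008326554690534
px 485 223 d [61.  74.8] pos(corr) [ 0.4871 -0.423 ] go [0.0255 0.1896] 
px 284 150 d [38.3 39.2] pos(corr) [ 0.4526 -0.2231] go [-0.043  -0.0012] back_mid err u,v mm -1.3 -6.0
px 88 42 d [44.5 52.9] pos(corr) [ 0.4503 -0.0394] go [-0.1316 -0.1622]
```

View pics/c5.png

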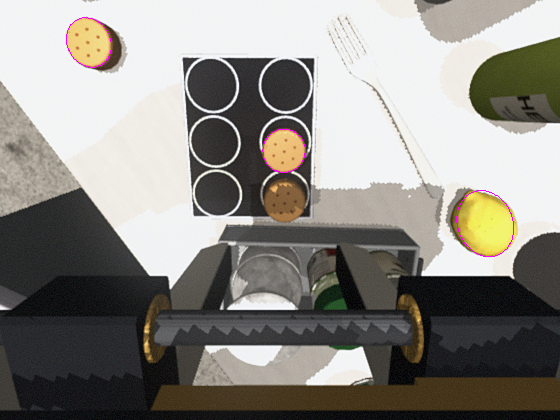

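```bash
python3 - <<'E'
from h import *
out=[]
u=np.array([.4894,-.8721]);v=np.array([.8721,.4894]);C=np.array([.443,-.1922])
for n,(a,b) in(("side",(180,260)),("scene",(180,260))):
  c=cal(n);im=manip.camera(n)
  big=cv2.resize(im[a:a+65,b:b+105],None,fx=7,fy=7,interpolation=cv2.INTER_CUBIC)
  for aa in(-1,1):
   for bb in(-1,0,1):
    q=C+aa*.033*u+bb*.05*v
    pts=np.array([(proj(c,(q[0]+.024*np.cos(t),q[1]+.024*np.sin(t),.005))-[b,a])*7+3 for t in np.linspace(0,6.28,60)]).astype(int)
    cv2.polylines(big,[pts],True,(0,0,255),1)
    if aa==1 and bb<1:
     pts=np.array([(proj(c,(q[0]+.02*np.cos(t),q[1]+.02*np.sin(t),.025))-[b,a])*7+3 for t in np.linspace(0,6.28,60)]).astype(int)
     cv2.polylines(big,[pts],True,(255,0,0),1)
  out.append(big)
cv2.imwrite("pics/d1.png",np.vstack(out)[:, :])
print(np.vstack(out).shape)
E
```

```text
(910, 735, 3)
```

View pics/d1.png

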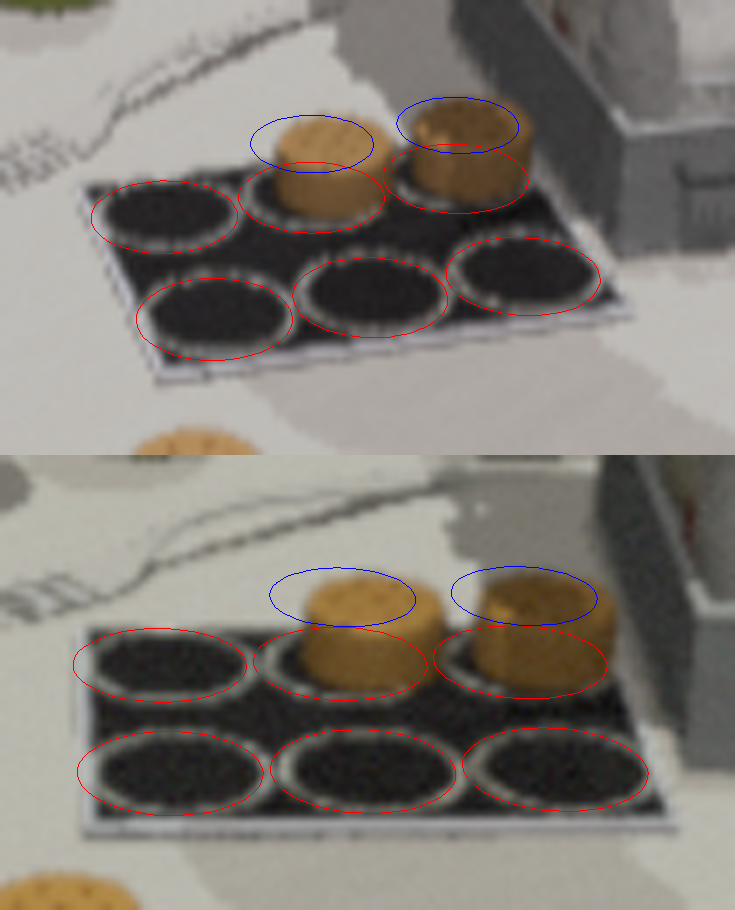

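```bash
python3 - <<'E'
import cv2,numpy as np
im=cv2.imread("pics/c5_raw.png")[100:235,170:340]
im=np.clip(im.astype(float)*1.3,0,255).astype(np.uint8)
cv2.imwrite("pics/c5z.png",cv2.resize(im,None,fx=4.4,fy=4.4,interpolation=cv2.INTER_CUBIC))
E
```

```text
(no output)
```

View pics/c5z.png

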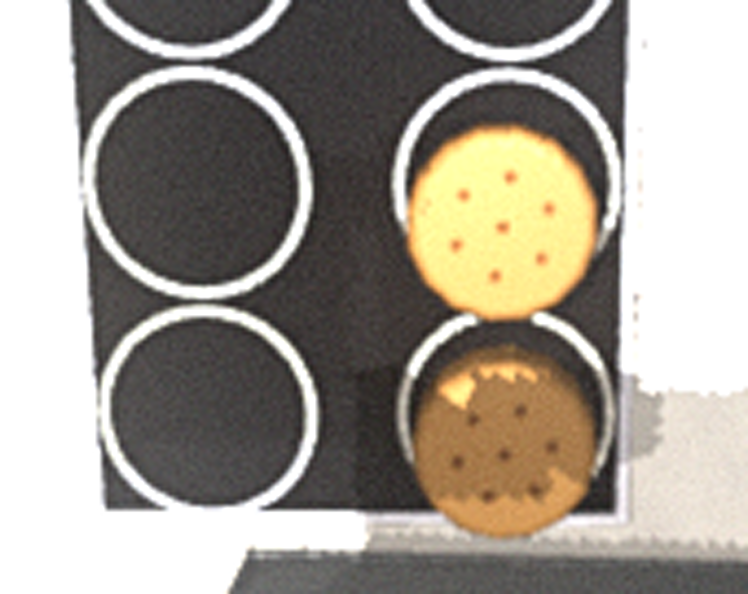

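```bash
cat > err.py <<'E'
# usage: err.py img px py name ... : error of hole centre vs circle (same image)
from sheet import *
import sys
c=cal("wrist");im=cv2.imread(f"pics/{sys.argv[1]}_raw.png")
x,p,e=fit(im,c,(.443,-.1922,np.radians(-60.7)))
s=manip.read_state();R=np.array(s["orientation"]);P=np.array(s["eef_pos"])
a=sys.argv[2:]
for i in range(0,len(a),3):
    q=onz(c,(float(a[i]),float(a[i+1])),.025)[:2];d=R.T@np.array([*(q-p[a[i+2]]),0])
    qc=q-.0012*R[:2,2]
    print(a[i+2],"err tool x,z mm",d[[0,2]]*1000,"go to biscuit",go((*qc,P[2]),0,s)[[0,2]],"exp centre px",proj(c,(*p[a[i+2]],.025)))
E
python3 err.py c5 284.3 151.8 back_mid 284.8 203.4 back_right
```

```text
back_mid err tool x,z mm [ 7.302 -0.67 ] go to biscuit [-0.0423 -0.0005] exp centre px [285.0736 143.4012]
back_right err tool x,z mm [4.4063 0.1093] go to biscuit [0.0049 0.    ] exp centre px [284.6874 198.7541]
```

>>> jog_arm(commands=[[-0.0423,0.03,-0.0005,0,0,0,56],[-0.0423,0.08,-0.0005,0,0,0,56],[-0.0423,0.12,-0.0005,0,0,0,56],[-0.0423,0.148,-0.0005,0,0,0,56],[-0.0423,0.148,-0.0005,0,0,0,56],[-0.0423,0.148,-0.0005,0,0,0,20],[-0.0423,0.148,-0.0005,0,0,0,20],[-0.0423,0.148,-0.0005,0,0,0,20],[-0.0423,0.148,-0.0005,0,0,0,20],[-0.0423,0.142,-0.0005,0,0,0,20],[-0.0496,0.142,-0.0005,0,0,0,20],[-0.0496,0.142,-0.0005,0,0,0,20],[-0.0496,0.1475,-0.0005,0,0,0,20],[-0.0496,0.1475,-0.0005,0,0,0,20],[-0.0496,0.1475,-0.0005,0,0,0,56],[-0.0496,0.1475,-0.0005,0,0,0,56],[-0.0496,0.1475,-0.0005,0,0,0,56],[-0.0496,0.12,-0.0005,0,0,0,56],[-0.0496,0.1,-0.0005,0,0,0,56]])

```text
clock: 36.48
eef_pos: [0.4585, -0.2211, 0.2464]
orientation: [[-0.87, 0.0, 0.492], [-0.492, 0.0, -0.87], [-0.0, -1.0, -0.0]]
force: [0.6, 0.0, 0.1]
width: 0.0521
```

>>> jog_arm(commands=[[0.03,-0.01,0,0,0,0,56],[0.0545,0,0.0005,0,0,0,56],[0.0545,0.02,0.0005,0,0,0,56],[0.0545,0.048,0.0005,0,0,0,56],[0.0545,0.048,0.0005,0,0,0,56],[0.0545,0.048,0.0005,0,0,0,20],[0.0545,0.048,0.0005,0,0,0,20],[0.0545,0.048,0.0005,0,0,0,20],[0.0545,0.048,0.0005,0,0,0,20],[0.0545,0.042,0.0005,0,0,0,20],[0.0501,0.042,0.0005,0,0,0,20],[0.0501,0.042,0.0005,0,0,0,20],[0.0501,0.0475,0.0005,0,0,0,20],[0.0501,0.0475,0.0005,0,0,0,20],[0.0501,0.0475,0.0005,0,0,0,56],[0.0501,0.0475,0.0005,0,0,0,56],[0.0501,0.0475,0.0005,0,0,0,56],[0.0501,0.01,0.0005,0,0,0,56],[0.0501,-0.05,0.0005,0,0,0,56],[0.0501,-0.1,0.0005,0,0,0,56]])

```text
clock: 38.98
eef_pos: [0.415, -0.2462, 0.3477]
orientation: [[-0.87, 0.001, 0.492], [-0.492, -0.0, -0.87], [-0.0, -1.0, 0.001]]
force: [0.1, -0.8, -0.5]
width: 0.0522
```

```bash
python3 pb.py c6 150 | head -2; python3 - <<'E'
import cv2,numpy as np
im=cv2.imread("pics/c6_raw.png")[100:235,170:340]
im=np.clip(im.astype(float)*1.3,0,255).astype(np.uint8)
cv2.imwrite("pics/c6z.png",cv2.resize(im,None,fx=4,fy=4,interpolation=cv2.INTER_CUBIC))
E
```

```text
38.98 w 0.0522 F [ 0.1269 -0.8465 -0.4583] P [ 0.415  -0.2462  0.3477] jaw -60.51123948150675
sheet [ 0.4428 -0.1928] -60.803171815839036 n 4 maxres 0.6244754636027805
```

View pics/c6z.png

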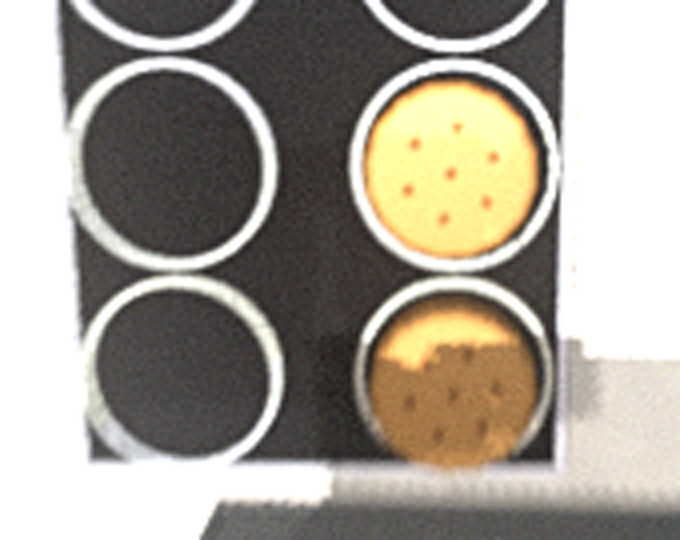

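```bash
python3 err.py c6 282.75 143.5 back_mid 283.25 198.5 back_right; python3 - <<'E'
from h import *
print(go((.568,.012,.2956),0), go((.499,-.006,.2956),0))
E
```

```text
back_mid err tool x,z mm [1.4063 0.5397] go to biscuit [-0.051   0.0023] exp centre px [282.1508 141.9176]
back_right err tool x,z mm [2.5065 1.2069] go to biscuit [0.0001 0.0028] exp centre px [281.9671 195.9146]
[-0.2587  0.058  -0.1515] [-0.1898  0.0573 -0.1697]
```

>>> jog_arm(commands=[[-0.05,0,-0.03,0,0,0,60],[-0.1,0,-0.06,0,0,0,60],[-0.15,0,-0.09,0,0,0,60],[-0.2,0.02,-0.12,0,0,0,60],[-0.2575,0.045,-0.151,0,0,0,60],[-0.2575,0.05,-0.151,0,0,0,60],[-0.2575,0.05,-0.151,0,0,0,60],[-0.2575,0.05,-0.151,0,0,0,60]])

```text
clock: 40.02
eef_pos: [0.5645, 0.0098, 0.2961]
orientation: [[-0.872, -0.0, 0.489], [-0.489, -0.002, -0.872], [0.001, -1.0, 0.001]]
force: [0.3, -0.4, -0.2]
width: 0.0558
```

```bash
cat > zoom.py <<'E'
import cv2,numpy as np,sys
n,x,y,w,f,g=sys.argv[1],*map(float,sys.argv[2:7]);x,y,w=int(x),int(y),int(w)
im=cv2.imread(f"pics/{n}_raw.png")[y:y+int(w*.8),x:x+w]
im=np.clip(im.astype(float)*g,0,255).astype(np.uint8)
cv2.imwrite(f"pics/{n}z.png",cv2.resize(im,None,fx=f,fy=f,interpolation=cv2.INTER_CUBIC))
E
python3 pb.py c7 120; python3 zoom.py c7 100 120 250 3 1.2
```

```text
40.02 w 0.0558 F [ 0.2542 -0.4241 -0.1833] P [0.5645 0.0098 0.2961] jaw -60.69353557208946
nofit need at least one array to concatenate
px 195 250 d [25.1 34. ] pos(corr) [0.5008 0.0569] go [ 0.0326 -0.0722] 
px 279 205 d [34.2 34.5] pos(corr) [0.5673 0.0154] go [-0.0051 -0.0035]
```

View pics/c7z.png

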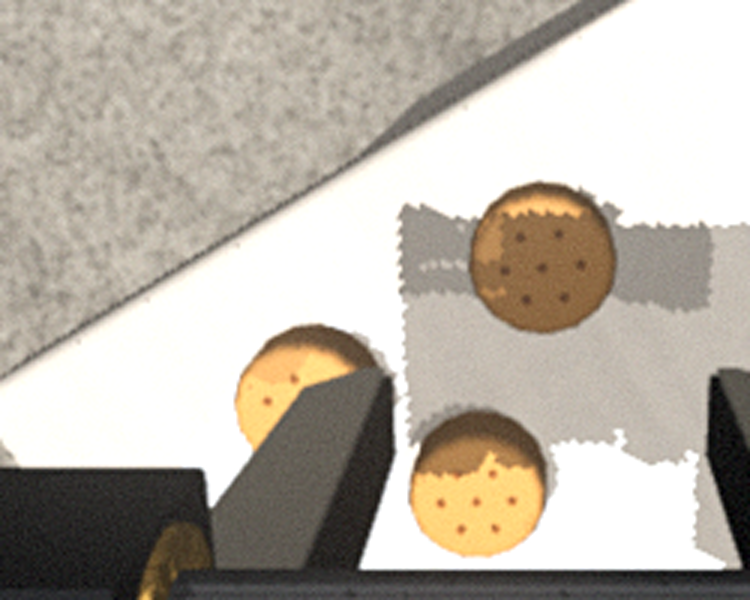

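```bash
python3 at.py 280.7 209.3 .02;python3 at.py 258.7 287 .02;python3 at.py 197 247 .02
```

```text
[0.5652 0.0129 0.02  ] [-0.002  -0.0024]
[ 0.4965 -0.0042  0.02  ] [ 0.0663 -0.0211]
[0.5039 0.0568 0.02  ] [ 0.0299 -0.0707]
```

>>> jog_arm(commands=[[-0.002,0.04,-0.0024,0,0,0,60],[-0.002,0.08,-0.0024,0,0,0,60],[-0.002,0.1045,-0.0024,0,0,0,60],[-0.002,0.1045,-0.0024,0,0,0,60],[-0.002,0.1045,-0.0024,0,0,0,20],[-0.002,0.1045,-0.0024,0,0,0,20],[-0.002,0.1045,-0.0024,0,0,0,20],[-0.002,0.1045,-0.0024,0,0,0,20],[-0.002,0.05,-0.0024,0,0,0,20],[-0.002,0.05,-0.0024,0,0,0,20],[-0.002,0.05,-0.0024,0,0,0,20]])

```text
clock: 41.45
eef_pos: [0.5652, 0.015, 0.2458]
orientation: [[-0.87, -0.0, 0.492], [-0.492, -0.0, -0.87], [0.0, -1.0, -0.0]]
force: [0.3, -0.7, -0.8]
width: 0.0399
```

```bash
cat > tgt.py <<'E'
from h import *
import sys
u=np.array([.4894,-.8721]);v=np.array([.8721,.4894]);C=np.array([.4436,-.1918])
a={"b":.033,"f":-.033}[sys.argv[1][0]];b={"l":.05,"m":0,"r":-.05}[sys.argv[1][1]]
print(C+a*u+b*v,go((*(C+a*u+b*v),.1965),0))
E
python3 pb.py c8 150|head -1; python3 zoom.py c8 200 220 160 4 1.3;  python3 tgt.py bl; python3 held.py 284 275
```

```text
41.45 w 0.0399 F [ 0.2814 -0.6586 -0.844 ] P [0.5652 0.015  0.2458] jaw -60.50426310987894
[ 0.5034 -0.1961] [0.1574 0.0487 0.1534]
held offset (tool x,z) [0.0001 0.0008] exp px [282.4063 274.8839]
held offset (tool x,z) [0.0011 0.0008] exp px [282.4161 272.989 ]
```

View pics/c8z.png

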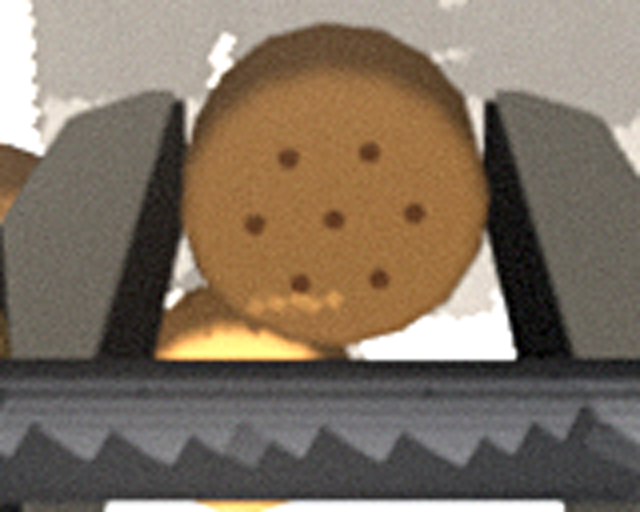

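>>> jog_arm(commands=[[0.045,-0.01,0.045,0,0,0,20],[0.09,-0.01,0.088,0,0,0,20],[0.13,-0.005,0.127,0,0,0,20],[0.1565,0,0.1534,0,0,0,20],[0.1565,0.02,0.1534,0,0,0,20],[0.1565,0.035,0.1534,0,0,0,20],[0.1565,0.044,0.1534,0,0,0,20],[0.1565,0.048,0.1534,0,0,0,20],[0.1565,0.048,0.1534,0,0,0,20],[0.1565,0.048,0.1534,0,0,0,56],[0.1565,0.048,0.1534,0,0,0,56],[0.1565,0.048,0.1534,0,0,0,56],[0.1565,0,0.1534,0,0,0,56],[0.1565,-0.05,0.1534,0,0,0,56],[0.1565,-0.1,0.1534,0,0,0,56],[0.1565,-0.1,0.1534,0,0,0,56],[0.1565,-0.1,0.1534,0,0,0,56]])

```text
clock: 43.62
eef_pos: [0.5043, -0.1955, 0.3453]
orientation: [[-0.87, -0.001, 0.492], [-0.492, 0.0, -0.87], [0.001, -1.0, -0.001]]
force: [0.5, 0.2, -0.5]
width: 0.0521
```

```bash
python3 pb.py c9 150; python3 zoom.py c9 170 120 170 4 1.3
```

```text
43.62 w 0.0521 F [ 0.5077  0.2284 -0.5364] P [ 0.5043 -0.1955  0.3453] jaw -60.516289626457734
sheet [ 0.4433 -0.1933] -60.70270602997443 n 1 maxres 7.292923209778479e-06
px 283 251 d [33.7 35. ] pos(corr) [ 0.4563 -0.2215] go [ 0.0545 -0.001 ] back_mid err u,v mm -0.8 -0.3
px 105 164 d [38.8 44.7] pos(corr) [ 0.4508 -0.0386] go [-0.0306 -0.1629] 
px 88 98 d [42.2 49. ] pos(corr) [ 0.4968 -0.0051] go [-0.0872 -0.1695] 
px 27 64 d [46.  56.1] pos(corr) [0.4973 0.0491] go [-0.1143 -0.2164]
```

View pics/c9z.png

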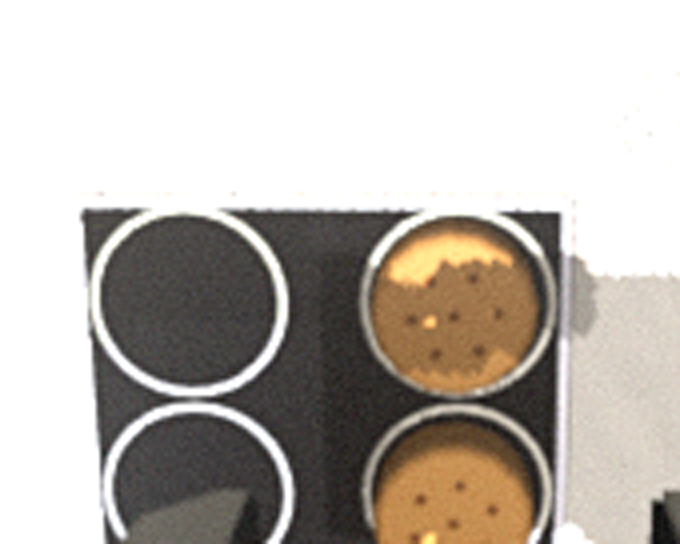

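View pics/c9.png

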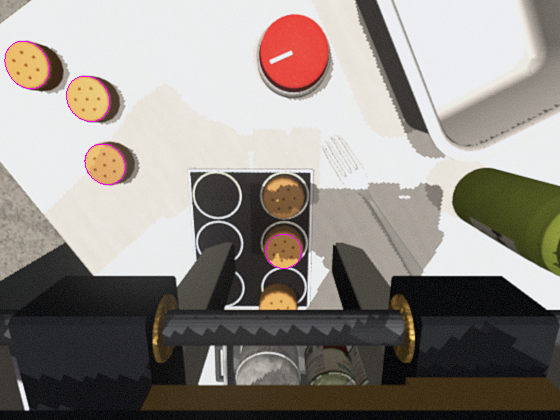

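>>> jog_arm(commands=[[-0.01,0,-0.055,0,0,0,60],[-0.02,0.02,-0.11,0,0,0,60],[-0.0305,0.04,-0.1637,0,0,0,60],[-0.0305,0.05,-0.1637,0,0,0,60],[-0.0305,0.05,-0.1637,0,0,0,60],[-0.0305,0.05,-0.1637,0,0,0,60]])

```text
clock: 44.42
eef_pos: [0.4513, -0.0395, 0.2955]
orientation: [[-0.872, -0.0, 0.49], [-0.49, -0.001, -0.872], [0.0, -1.0, 0.0]]
force: [-0.9, 0.1, -1.0]
width: 0.056
```

```bash
python3 pb.py e1 120; python3 zoom.py e1 100 80 250 3 1.2
```

```text
44.42 w 0.056 F [-0.9349  0.1405 -0.9681] P [ 0.4513 -0.0395  0.2955] jaw -60.67875474791849
sheet [ 0.4435 -0.193 ] -60.70291069763434 n 1 maxres 3.3650060515810765e-06
px 483 249 d [40.5 46.6] pos(corr) [ 0.5033 -0.1965] go [0.0315 0.1624] back_left err u,v mm -2.7 2.6
px 278 204 d [21.7 31.3] pos(corr) [ 0.4547 -0.032 ] go [-0.0067 -0.0049] 
px 272 138 d [38.5 39.3] pos(corr) [ 0.4967 -0.0036] go [-0.0572 -0.009 ] 
px 207 100 d [39.8 42.6] pos(corr) [0.4973 0.0502] go [-0.084  -0.0557]
```

View pics/e1z.png

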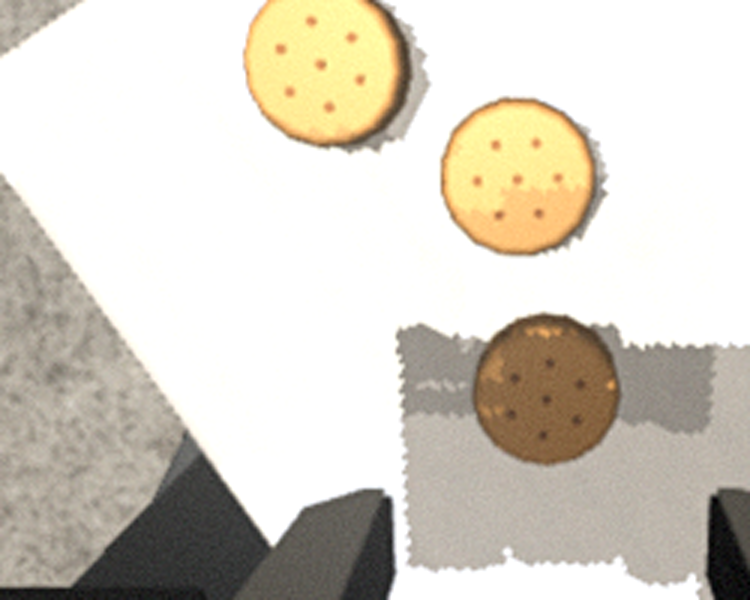

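```bash
python3 at.py 282 213 .02
```

```text
[ 0.4499 -0.0384  0.02  ] [ 0.0007 -0.0016]
```

>>> jog_arm(commands=[[0.0015,0.04,-0.0016,0,0,0,60],[0.0015,0.08,-0.0016,0,0,0,60],[0.0015,0.1045,-0.0016,0,0,0,60],[0.0015,0.1045,-0.0016,0,0,0,60],[0.0015,0.1045,-0.0016,0,0,0,20],[0.0015,0.1045,-0.0016,0,0,0,20],[0.0015,0.1045,-0.0016,0,0,0,20],[0.0015,0.1045,-0.0016,0,0,0,20],[0.0015,0.05,-0.0016,0,0,0,20],[0.0015,0.05,-0.0016,0,0,0,20],[0.0015,0.05,-0.0016,0,0,0,20]])

```text
clock: 45.85
eef_pos: [0.4484, -0.0375, 0.2459]
orientation: [[-0.871, 0.0, 0.492], [-0.492, -0.0, -0.871], [-0.0, -1.0, 0.0]]
force: [0.0, 0.9, -0.4]
width: 0.0399
```

```bash
python3 pb.py e2 150|head -1; python3 zoom.py e2 200 220 160 4 1.3;  python3 tgt.py fr; python3 held.py 283.5 275
```

```text
45.85 w 0.0399 F [ 0.0059  0.8893 -0.3754] P [ 0.4484 -0.0375  0.2459] jaw -60.522972879534734
[ 0.3838 -0.1875] [0.1299 0.049  0.0989]
held offset (tool x,z) [0.0001 0.0005] exp px [282.3985 274.9027]
held offset (tool x,z) [0.0011 0.0005] exp px [282.4083 273.0071]
```

View pics/e2z.png

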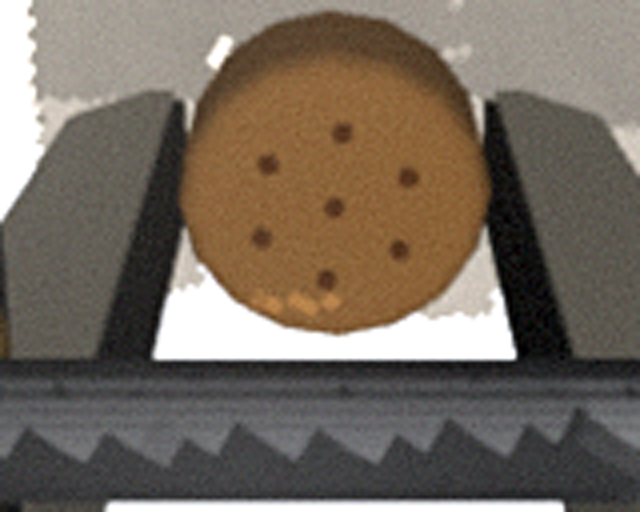

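>>> jog_arm(commands=[[0.045,-0.01,0.033,0,0,0,20],[0.09,-0.01,0.067,0,0,0,20],[0.1305,0,0.0989,0,0,0,20],[0.1305,0.015,0.0989,0,0,0,20],[0.1305,0.03,0.0989,0,0,0,20],[0.1305,0.04,0.0989,0,0,0,20],[0.1305,0.04,0.0989,0,0,0,20],[0.1305,0.04,0.0989,0,0,0,20]])

```text
clock: 46.9
eef_pos: [0.384, -0.1874, 0.2058]
orientation: [[-0.87, 0.0, 0.493], [-0.493, 0.0, -0.87], [-0.0, -1.0, -0.0]]
force: [-0.4, -0.2, 0.6]
width: 0.0393
```

```bash
python3 pb.py e3 150|head -2;python3 tgt.py fr;python3 -c "
from h import *
print(np.array(manip.read_state()['qpos']))"
```

```text
46.9 w 0.0393 F [-0.4259 -0.2268  0.5528] P [ 0.384  -0.1874  0.2058] jaw -60.47106708350668
sheet [ 0.4436 -0.1931] -60.79933841265276 n 2 maxres 0.03657308220827993
[ 0.3838 -0.1875] [ 0.0001  0.0095 -0.0001]
[ 0.5209  0.6431 -0.1712  2.231   0.3625  0.292  -1.0205]
```

View pics/e3.png

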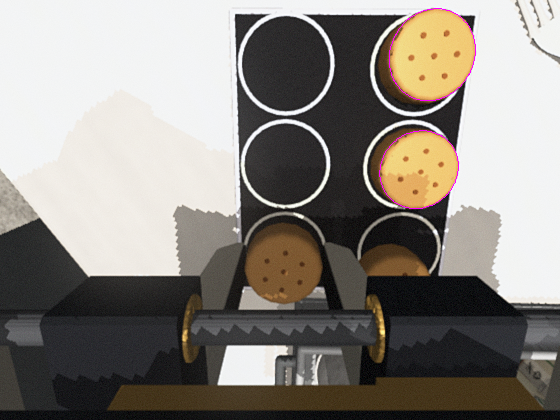

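>>> jog_arm(commands=[[0.0004,0.006,0,0,0,0,20],[0.0004,0.0088,0,0,0,0,20],[0.0004,0.0088,0,0,0,0,20],[0.0004,0.0088,0,0,0,0,50],[0.0004,0.0088,0,0,0,0,50],[0.0004,0.0088,0,0,0,0,50],[0.0004,-0.03,0,0,0,0,50],[0.0004,-0.08,0,0,0,0,50],[0.0004,-0.14,0,0,0,0,50],[0.0004,-0.14,0,0,0,0,50],[0.0004,-0.14,0,0,0,0,50]])

```text
clock: 48.32
eef_pos: [0.3829, -0.1879, 0.3455]
orientation: [[-0.871, -0.001, 0.492], [-0.492, 0.0, -0.871], [0.001, -1.0, -0.0]]
force: [0.1, -0.2, -0.4]
width: 0.0466
```

```bash
python3 pb.py e4 150; python3 zoom.py e4 200 60 220 3.5 1.2;python3 -c "
from h import *
print(go((.4985,-.005,.2956),0),go((.4985,.049,.2956),0))"
```

```text
48.33 w 0.0466 F [ 0.0546 -0.1526 -0.3664] P [ 0.3829 -0.1879  0.3455] jaw -60.533667272645744
sheet [ 0.4431 -0.1931] -60.778538183887335 n 2 maxres 0.045375628942800894
px 349 212 d [34.6 37. ] pos(corr) [ 0.3995 -0.2482] go [0.0152 0.0606] back_right err u,v mm -6.0 -13.5
px 551 222 d [57.2 78.7] pos(corr) [ 0.4863 -0.4212] go [0.0247 0.254 ] 
px 358 142 d [39.2 41. ] pos(corr) [ 0.4583 -0.2202] go [-0.0498  0.0652] back_mid err u,v mm -1.8 0.5
px 362 80 d [41.5 44.9] pos(corr) [ 0.5037 -0.1949] go [-0.1017  0.0655] back_left err u,v mm -1.7 1.5
[-0.1908  0.0491 -0.1021] [-0.2174  0.0491 -0.1491]
```

View pics/e4z.png

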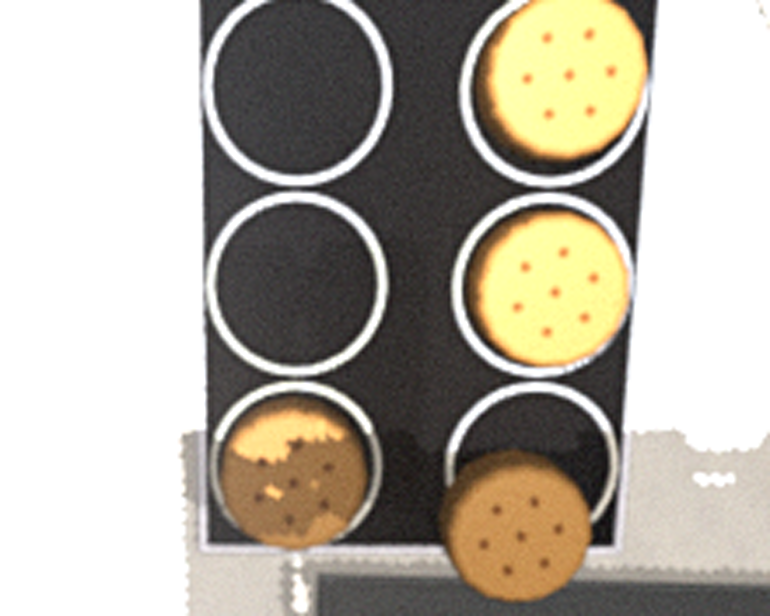

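```bash
python3 err.py e4 348.9 213.1 back_right 283.8 197.9 front_right 358.6 143.4 back_mid 362.6 81.4 back_left; python3 - <<'E'
from h import *
q=np.array([.3998,-.2485]);u=np.array([.46,-.888]);v=np.array([.888,.46]);d=q-[.3651,-.3089];print(d@u,d@v)
E
```

```text
back_right err tool x,z mm [14.0151 -5.8101] go to biscuit [0.0146 0.0594] exp centre px [356.0658 198.4442]
front_right err tool x,z mm [-0.1873 -0.1384] go to biscuit [ 0.0001 -0.0009] exp centre px [283.951  198.0985]
back_mid err tool x,z mm [ 0.3033 -0.9295] go to biscuit [-0.0491  0.0645] exp centre px [359.6843 143.0488]
back_left err tool x,z mm [-0.694  -0.9231] go to biscuit [-0.1001  0.0647] exp centre px [363.6534  82.2847]
-0.037673200000000004 0.058597600000000014
```

>>> jog_arm(commands=[[-0.005,0,0.03,0,0,-5,50],[-0.0141,0.02,0.061,0,0,-10,50],[-0.0141,0.07,0.061,0,0,-10,50],[-0.0141,0.11,0.061,0,0,-10,50],[-0.0141,0.119,0.061,0,0,-10,50],[-0.0141,0.119,0.061,0,0,-10,50],[-0.0141,0.119,0.061,0,0,-10,50]])

```text
clock: 49.25
eef_pos: [0.4262, -0.2342, 0.2278]
orientation: [[-0.858, -0.149, 0.492], [-0.485, -0.086, -0.87], [0.172, -0.985, 0.002]]
force: [0.1, -0.8, 0.7]
width: 0.0468
```

```bash
python3 pb.py e5 150|head -2; python3 zoom.py e5 160 150 240 3.2 1.2; python3 - <<'E'
from h import *
s=manip.read_state();R=np.array(s["orientation"]);P=np.array(s["eef_pos"]);print(R, "grasp",P+.167*R[:,1],"tip",P+.186*R[:,1],"bisc .3998,-.2485")
im=manip.camera("side");i2=manip.camera("scene")
cv2.imwrite("pics/e5s.png",np.hstack([cv2.resize(im[130:250,270:400],None,fx=3,fy=3),cv2.resize(i2[130:250,270:400],None,fx=3,fy=3)]))
E
```

```text
49.25 w 0.0468 F [ 0.1118 -0.7646  0.7339] P [ 0.4262 -0.2342  0.2278] jaw -60.509855180753426
nofit OpenCV(4.12.0) /io/opencv/modules/imgproc/src/shapedescr.cpp:361: error: (-201:Incorrect size of input array) There should be at least 5 points to fit the ellipse in function 'fitEllipseNoDirect'
[[-0.8577 -0.1488  0.4921]
 [-0.4845 -0.0866 -0.8705]
 [ 0.1721 -0.9851  0.0021]] grasp [ 0.4013 -0.2487  0.0635] tip [ 0.3985 -0.2504  0.0448] bisc .3998,-.2485
```

View pics/e5z.png

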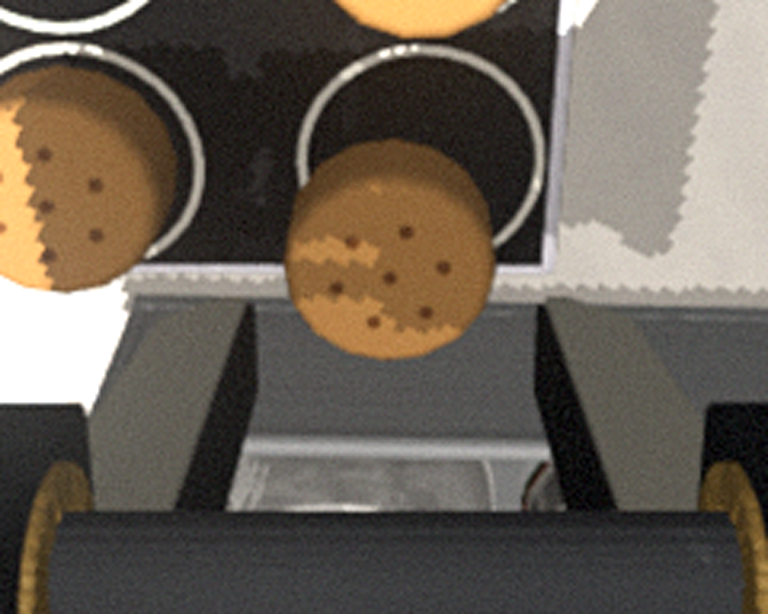

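View pics/e5s.png

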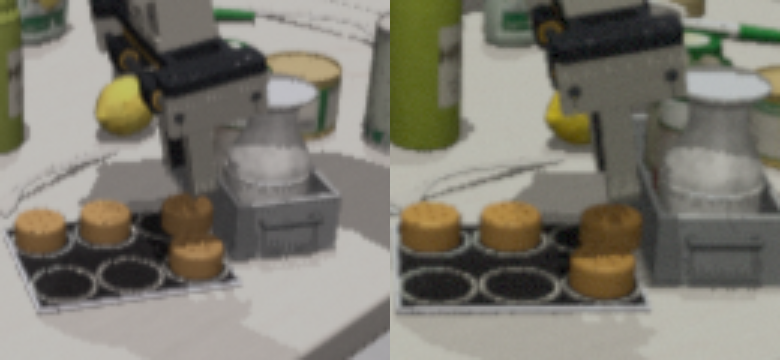

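>>> jog_arm(commands=[[-0.0026,0.015,-0.0008,0,0,0,50],[-0.0043,0.025,-0.0008,0,0,0,50],[-0.0057,0.0325,-0.0008,0,0,0,50],[-0.0057,0.0325,-0.0008,0,0,0,50]])

```text
clock: 49.9
eef_pos: [0.4251, -0.2332, 0.1929]
orientation: [[-0.857, -0.153, 0.492], [-0.485, -0.085, -0.87], [0.175, -0.985, -0.002]]
force: [-0.6, 0.0, 1.1]
width: 0.0464
```

>>> jog_arm(commands=[[0,0,0,0,0,0,20],[0,0,0,0,0,0,20],[0,0,0,0,0,0,20],[0,0,0,0,0,0,20],[0.001,-0.006,0,0,0,0,20],[0.001,-0.006,0,0,0,0,20],[-0.006,-0.0075,0.002,0,0,0,20],[-0.0128,-0.0084,0.004,0,0,0,20],[-0.0128,-0.0084,0.004,0,0,0,20],[-0.0136,-0.0035,0.004,0,0,0,20],[-0.0136,-0.0035,0.004,0,0,0,20]])

```text
clock: 51.28
eef_pos: [0.4391, -0.2299, 0.1943]
orientation: [[-0.857, -0.153, 0.492], [-0.485, -0.085, -0.871], [0.175, -0.985, -0.001]]
force: [0.3, -0.4, -0.5]
width: 0.0394
```

```bash
python3 pb.py e6 150|head -2; python3 zoom.py e6 160 150 240 3.2 1.3; python3 - <<'E'
from h import *
im=manip.camera("side");i2=manip.camera("scene")
cv2.imwrite("pics/e6s.png",np.hstack([cv2.resize(im[150:250,270:400],None,fx=3,fy=3),cv2.resize(i2[150:250,270:400],None,fx=3,fy=3)]))
E
```

```text
51.27 w 0.0394 F [ 0.3265 -0.3595 -0.5419] P [ 0.4391 -0.2299  0.1943] jaw -60.51854729395519
sheet [ 0.4436 -0.1935] -60.71110297334284 n 2 maxres 0.7851192285669439
```

View pics/e6z.png

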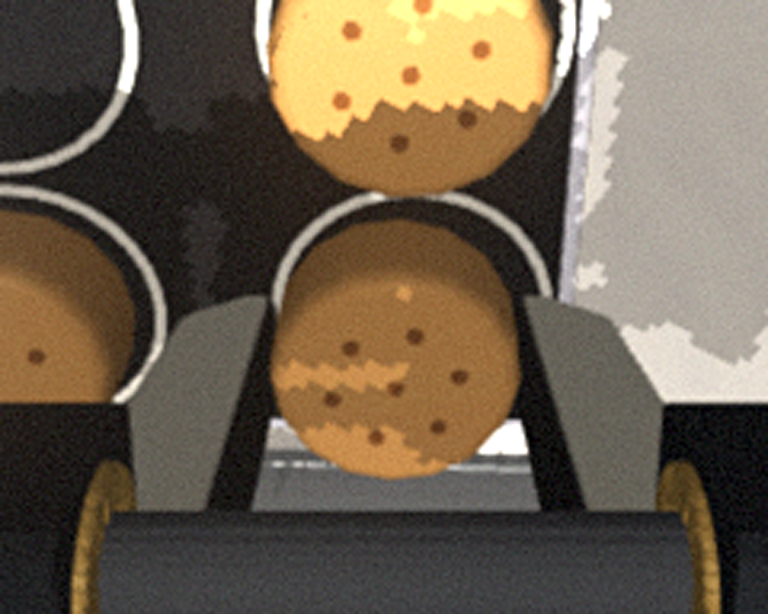

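View pics/e6s.png

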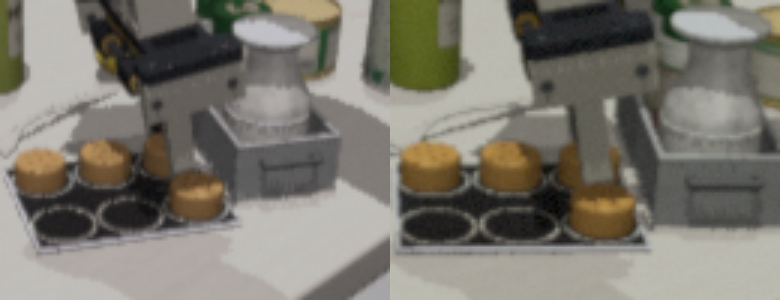

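>>> jog_arm(commands=[[-0.002,0,0.0015,0,0,0,20],[-0.0023,0.0015,0.0015,0,0,0,20],[-0.0023,0.0015,0.0015,0,0,0,20],[-0.0023,0.0015,0.0015,0,0,0,50],[-0.0023,0.0015,0.0015,0,0,0,50],[-0.0023,0.0015,0.0015,0,0,0,50],[0.0005,-0.0145,0.0015,0,0,0,50],[0.003,-0.03,0.0015,0,0,0,50],[0.012,-0.08,0.0015,0,0,5,50],[0.022,-0.14,0.0015,0,0,10,50],[0.022,-0.14,0.0015,0,0,10,50],[0.022,-0.14,0.0015,0,0,10,50],[0.022,-0.14,0.0015,0,0,10,50]])

```text
clock: 53.05
eef_pos: [0.442, -0.2297, 0.3356]
orientation: [[-0.87, -0.003, 0.493], [-0.493, 0.001, -0.87], [0.002, -1.0, -0.002]]
force: [-0.0, 0.2, -0.6]
width: 0.0465
```

```bash
python3 pb.py e7 150; python3 zoom.py e7 180 50 220 3.5 1.2;python3 -c "
from h import *
print(go((.4985,-.005,.2956),0),go((.4985,.049,.2956),0),np.array(manip.read_state()['orientation']))"
```

```text
53.05 w 0.0465 F [-0.0113  0.1592 -0.6483] P [ 0.442  -0.2297  0.3356] jaw -60.48688024538437
sheet [ 0.4434 -0.1933] -60.789872476227124 n 2 maxres 0.06305611621348906
px 484 254 d [60.4 64.1] pos(corr) [ 0.4886 -0.4201] go [0.0533 0.1886] 
px 285 230 d [33.5 36. ] pos(corr) [ 0.4161 -0.2449] go [0.0301 0.0005] back_right err u,v mm -0.1 2.8
px 213 231 d [35.3 39.4] pos(corr) [ 0.3826 -0.1864] go [ 0.0304 -0.067 ] front_right err u,v mm -0.4 2.1
px 284 177 d [34.6 38.4] pos(corr) [ 0.4592 -0.2194] go [-0.02   -0.0005] back_mid err u,v mm -1.4 2.0
px 285 118 d [39.5 40.7] pos(corr) [ 0.5035 -0.1948] go [-0.0707 -0.0001] back_left err u,v mm -1.2 1.8
px 69 4 d [46.4 54.1] pos(corr) [ 0.4953 -0.006 ] go [-0.1566 -0.1685] 
[-0.1598  0.0399 -0.1676] [-0.1864  0.04   -0.2146] [[-0.8701 -0.0028  0.4928]
 [-0.4928  0.0012 -0.8701]
 [ 0.0018 -1.     -0.0024]]
```

View pics/e7z.png

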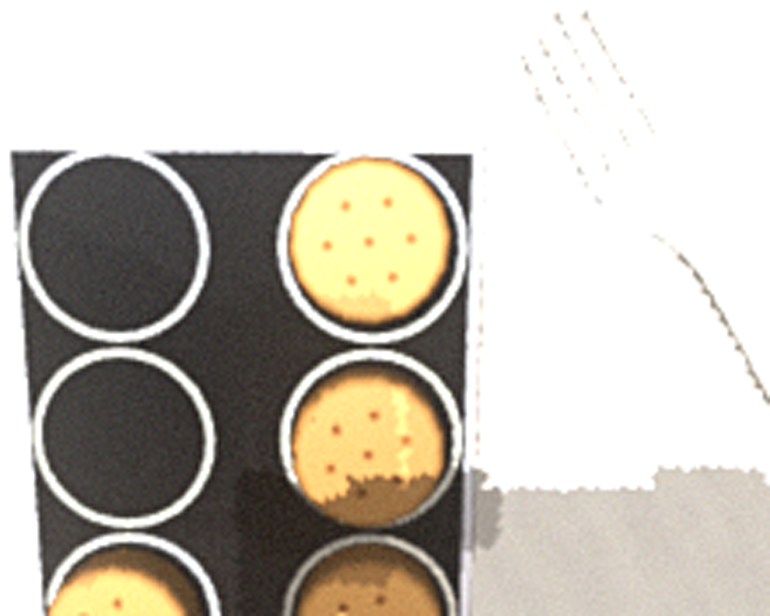

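>>> jog_arm(commands=[[-0.04,0,-0.042,0,0,0,60],[-0.08,0,-0.084,0,0,0,60],[-0.12,0.02,-0.126,0,0,0,60],[-0.159,0.04,-0.167,0,0,0,60],[-0.159,0.04,-0.167,0,0,0,60],[-0.159,0.04,-0.167,0,0,0,60],[-0.159,0.04,-0.167,0,0,0,60]])

```text
clock: 53.98
eef_pos: [0.4985, -0.0082, 0.2964]
orientation: [[-0.872, -0.001, 0.489], [-0.489, -0.001, -0.872], [0.001, -1.0, 0.001]]
force: [-0.8, -0.9, 0.1]
width: 0.0557
```

```bash
python3 pb.py f1 120; python3 zoom.py f1 100 80 250 3 1.2
```

```text
53.98 w 0.0557 F [-0.8115 -0.8751  0.1473] P [ 0.4985 -0.0082  0.2964] jaw -60.698605110710425
nofit need at least one array to concatenate
px 217 176 d [36.8 38.9] pos(corr) [0.4977 0.0508] go [-0.0282 -0.0519]
```

View pics/f1z.png

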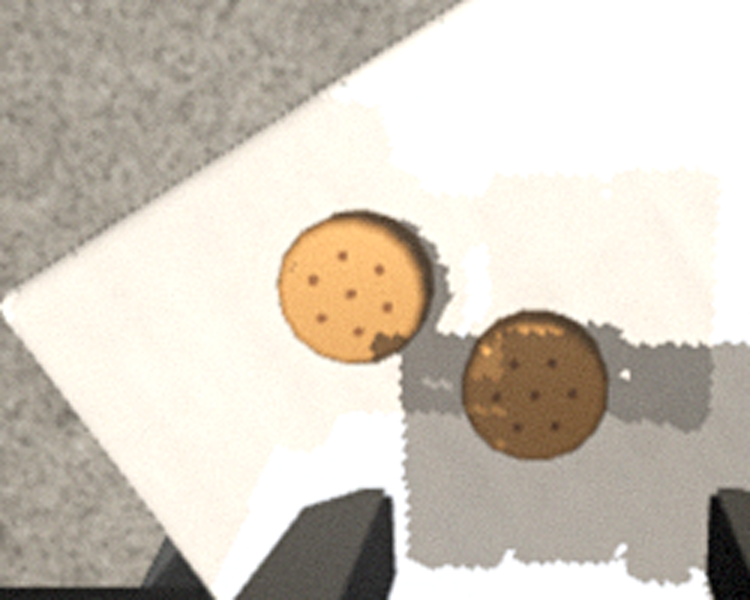

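```bash
python3 at.py 278.3 211.7 .02
```

```text
[ 0.4963 -0.0044  0.02  ] [ 0.0001 -0.0045]
```

>>> jog_arm(commands=[[0.0007,0.02,-0.0045,0,-10,0,60],[0.0007,0.05,-0.0045,0,-20,0,60],[0.0007,0.08,-0.0045,0,-25,0,60],[0.0007,0.1045,-0.0045,0,-25,0,60],[0.0007,0.1045,-0.0045,0,-25,0,60],[0.0007,0.1045,-0.0045,0,-25,0,20],[0.0007,0.1045,-0.0045,0,-25,0,20],[0.0007,0.1045,-0.0045,0,-25,0,20],[0.0007,0.1045,-0.0045,0,-25,0,20],[0.0007,0.05,-0.0045,0,-25,0,20],[0.0007,0.05,-0.0045,0,-15,0,20],[0.0007,0.05,-0.0045,0,-5,0,20],[0.0007,0.05,-0.0045,0,0,0,20],[0.0007,0.05,-0.0045,0,0,0,20]])

```text
clock: 55.78
eef_pos: [0.4957, -0.0026, 0.2468]
orientation: [[-0.87, 0.0, 0.493], [-0.493, -0.0, -0.87], [-0.0, -1.0, 0.0]]
force: [-0.4, -0.3, -0.4]
width: 0.0396
```

```bash
python3 pb.py f2 150|head -1; python3 zoom.py f2 200 220 160 4 1.3;  python3 tgt.py fm; python3 tgt.py fl
```

```text
55.77 w 0.0396 F [-0.401  -0.348  -0.3719] P [ 0.4957 -0.0026  0.2468] jaw -60.43023348872921
[ 0.4274 -0.163 ] [0.1386 0.0502 0.1057]
[ 0.4711 -0.1386] [0.0886 0.0502 0.106 ]
```

View pics/f2z.png

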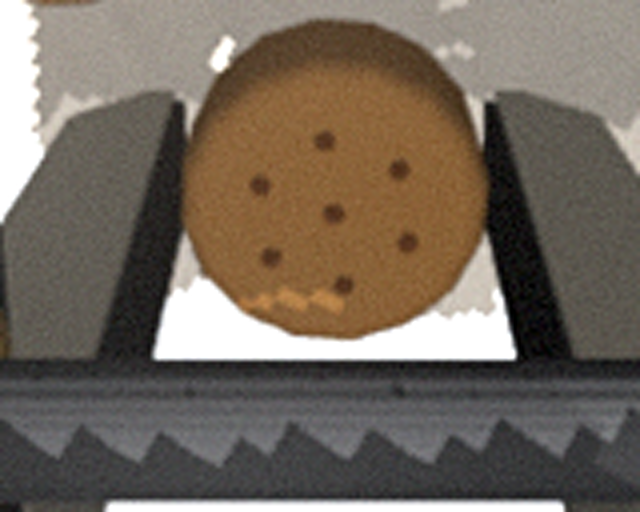

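>>> jog_arm(commands=[[0.045,-0.005,0.034,0,0,0,20],[0.09,-0.005,0.068,0,0,0,20],[0.1385,0,0.1057,0,0,0,20],[0.1385,0.015,0.1057,0,0,0,20],[0.1385,0.03,0.1057,0,0,0,20],[0.1385,0.042,0.1057,0,0,0,20],[0.1385,0.0495,0.1057,0,0,0,20],[0.1385,0.0495,0.1057,0,0,0,20],[0.1385,0.0495,0.1057,0,0,0,50],[0.1385,0.0495,0.1057,0,0,0,50],[0.1385,0.0495,0.1057,0,0,0,50],[0.1385,0.015,0.1057,0,0,0,50],[0.1385,-0.04,0.1057,0,0,0,50],[0.1385,-0.09,0.1057,0,0,0,50],[0.1385,-0.09,0.1057,0,0,0,50],[0.1385,-0.09,0.1057,0,0,0,50]])

```text
clock: 57.82
eef_pos: [0.4268, -0.163, 0.3361]
orientation: [[-0.871, -0.001, 0.492], [-0.492, -0.0, -0.871], [0.001, -1.0, -0.001]]
force: [0.5, 0.9, 0.4]
width: 0.0463
```

```bash
python3 pb.py f3 150; python3 -c "
from h import *
print(go((.498,.05,.2956),0))"
```

```text
57.83 w 0.0463 F [0.5491 0.8779 0.3969] P [ 0.4268 -0.163   0.3361] jaw -60.532180115208604
sheet [ 0.4432 -0.1932] -60.7023307982734 n 1 maxres 1.2184519782021397e-06
px 543 260 d [34.7 48.3] pos(corr) [ 0.4954 -0.407 ] go [0.0603 0.2462] 
px 283 252 d [34.2 35.9] pos(corr) [ 0.3813 -0.1879] go [ 0.0518 -0.0007] front_right err u,v mm -0.8 0.8
px 359 245 d [21.3 31.9] pos(corr) [ 0.4227 -0.2462] go [0.0445 0.0704] back_right err u,v mm 3.1 8.2
px 357 199 d [36.4 37.4] pos(corr) [ 0.4587 -0.2204] go [0.0004 0.0657] back_mid err u,v mm -1.6 1.5
px 360 142 d [38.8 41.2] pos(corr) [ 0.5033 -0.1951] go [-0.0508  0.0656] back_left err u,v mm -1.9 1.9
px 91 0 d [37.3 43.3] pos(corr) [0.4918 0.0463] go [-0.1596 -0.1503] 
[-0.167   0.0398 -0.1502]
```

View pics/f3.png

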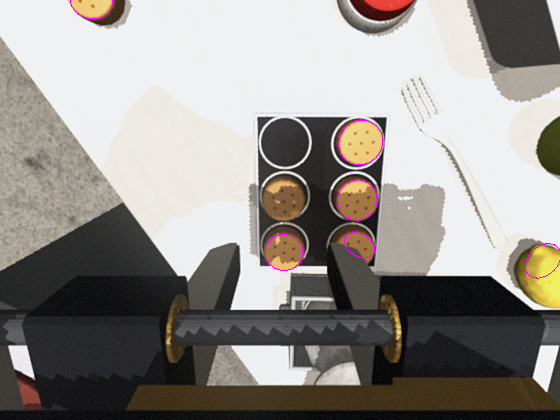

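Five are centred (the back_right reading is only a finger occlusion). Now the last biscuit.

>>> jog_arm(commands=[[-0.045,0,-0.04,0,0,0,60],[-0.09,0,-0.08,0,0,0,60],[-0.13,0.02,-0.12,0,0,0,60],[-0.166,0.04,-0.152,0,0,0,60],[-0.166,0.04,-0.152,0,0,0,60],[-0.166,0.04,-0.152,0,0,0,60],[-0.166,0.04,-0.152,0,0,0,60]])

```text
clock: 58.75
eef_pos: [0.4968, 0.0493, 0.2962]
orientation: [[-0.872, -0.001, 0.49], [-0.49, -0.001, -0.872], [0.002, -1.0, 0.001]]
force: [-0.0, -0.6, 0.2]
width: 0.0559
```

```bash
python3 pb.py g1 120; python3 zoom.py g1 160 120 200 3.5 1.2
```

```text
58.75 w 0.0559 F [-0.0126 -0.5968  0.1562] P [0.4968 0.0493 0.2962] jaw -60.6818899047976
nofit need at least one array to concatenate
px 281 205 d [28.9 34.7] pos(corr) [0.4999 0.054 ] go [-0.005  -0.0027]
```

View pics/g1z.png

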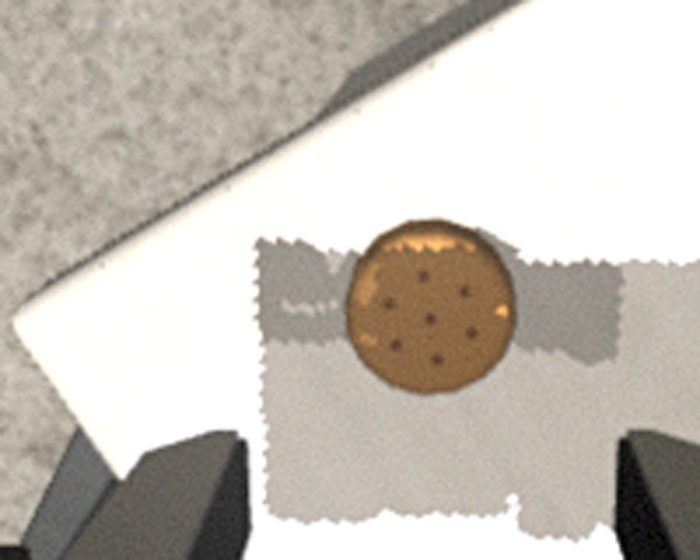

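```bash
python3 at.py 282.9 211.1 .02
```

```text
[0.4967 0.0502 0.02  ] [-0.0003 -0.0009]
```

>>> jog_arm(commands=[[0.0003,0.04,-0.001,0,0,0,60],[0.0003,0.08,-0.001,0,0,0,60],[0.0003,0.1045,-0.001,0,0,0,60],[0.0003,0.1045,-0.001,0,0,0,60],[0.0003,0.1045,-0.001,0,0,0,20],[0.0003,0.1045,-0.001,0,0,0,20],[0.0003,0.1045,-0.001,0,0,0,20],[0.0003,0.1045,-0.001,0,0,0,20],[0.0003,0.05,-0.001,0,0,0,20],[0.0003,0.05,-0.001,0,0,0,20],[0.0003,0.05,-0.001,0,0,0,20]])

```text
clock: 60.18
eef_pos: [0.496, 0.0516, 0.2466]
orientation: [[-0.871, 0.0, 0.492], [-0.492, -0.0, -0.871], [0.0, -1.0, 0.0]]
force: [-0.6, -0.3, -0.9]
width: 0.0396
```

```bash
python3 pb.py g2 150|head -1; python3 zoom.py g2 200 220 160 4 1.3;  python3 tgt.py fl
```

```text
60.17 w 0.0396 F [-0.6325 -0.2885 -0.949 ] P [0.496  0.0516 0.2466] jaw -60.52436636333929
[ 0.4711 -0.1386] [0.115  0.0496 0.1533]
```

View pics/g2z.png

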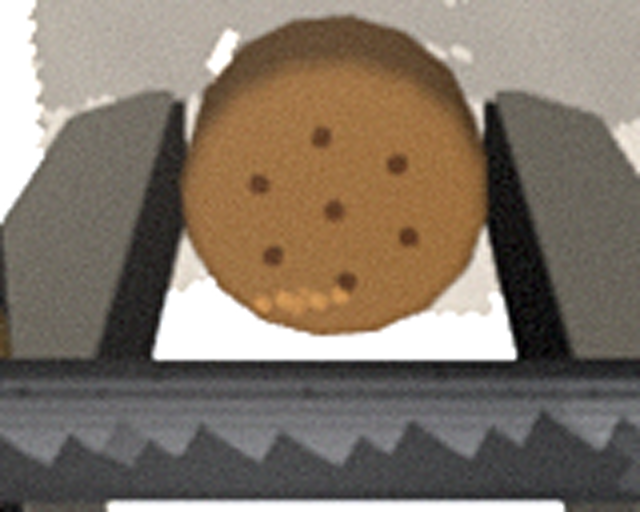

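>>> jog_arm(commands=[[0.035,-0.005,0.045,0,0,0,20],[0.07,-0.005,0.09,0,0,0,20],[0.1,-0.005,0.133,0,0,0,20],[0.1152,0,0.1533,0,0,0,20],[0.1152,0.015,0.1533,0,0,0,20],[0.1152,0.03,0.1533,0,0,0,20],[0.1152,0.042,0.1533,0,0,0,20],[0.1152,0.049,0.1533,0,0,0,20],[0.1152,0.049,0.1533,0,0,0,20],[0.1152,0.049,0.1533,0,0,0,50],[0.1152,0.049,0.1533,0,0,0,50],[0.1152,0.049,0.1533,0,0,0,50],[0.1152,0.015,0.1533,0,0,0,50],[0.1152,-0.04,0.1533,0,0,0,50],[0.14,-0.1,0.17,0,0,0,50],[0.18,-0.12,0.18,0,0,0,50],[0.18,-0.12,0.18,0,0,0,50],[0.18,-0.12,0.18,0,0,0,50],[0.18,-0.12,0.18,0,0,0,50]])

```text
clock: 62.6
eef_pos: [0.4286, -0.1925, 0.3659]
orientation: [[-0.869, -0.001, 0.494], [-0.494, 0.001, -0.869], [0.0, -1.0, -0.002]]
force: [-0.6, 0.0, 0.7]
width: 0.0462
```

```bash
python3 pb.py g3 150; python3 zoom.py g3 190 60 220 3.4 1.2; python3 - <<'E'
from h import *
im=manip.camera("side");i2=manip.camera("scene")
cv2.imwrite("pics/g3s.png",np.hstack([cv2.resize(im[130:260,210:380],None,fx=2.3,fy=2.3),cv2.resize(i2[130:260,190:420],None,fx=2.3,fy=2.3)[:, :400]]))
for n in("side","scene"):
    c=cal(n)
    for r in manip.tip_of(n,"timer")[:1]: print(n,onz(c,r["pixel"],0))
E
```

```text
62.6 w 0.0462 F [-0.6211  0.005   0.7062] P [ 0.4286 -0.1925  0.3659] jaw -60.378827603711635
nofit need at least one array to concatenate
px 504 249 d [60.6 67.9] pos(corr) [ 0.4882 -0.421 ] go [0.0612 0.2281] 
px 257 228 d [34.3 37.5] pos(corr) [ 0.3817 -0.1864] go [ 0.0378 -0.0284] 
px 323 227 d [33.4 35.5] pos(corr) [ 0.4165 -0.245 ] go [0.0365 0.0396] 
px 256 179 d [35.2 37.9] pos(corr) [ 0.4261 -0.1617] go [-0.013 -0.028] 
px 325 179 d [37.1 37.9] pos(corr) [ 0.459  -0.2204] go [-0.0125  0.0393] 
px 327 126 d [39.4 40.6] pos(corr) [ 0.5035 -0.1952] go [-0.0637  0.0394] 
px 255 125 d [39.2 40.4] pos(corr) [ 0.4703 -0.1365] go [-0.0639 -0.0281] 
side [ 0.6125 -0.1421  0.    ]
scene [ 0.6154 -0.1506  0.    ]
```

View pics/g3z.png

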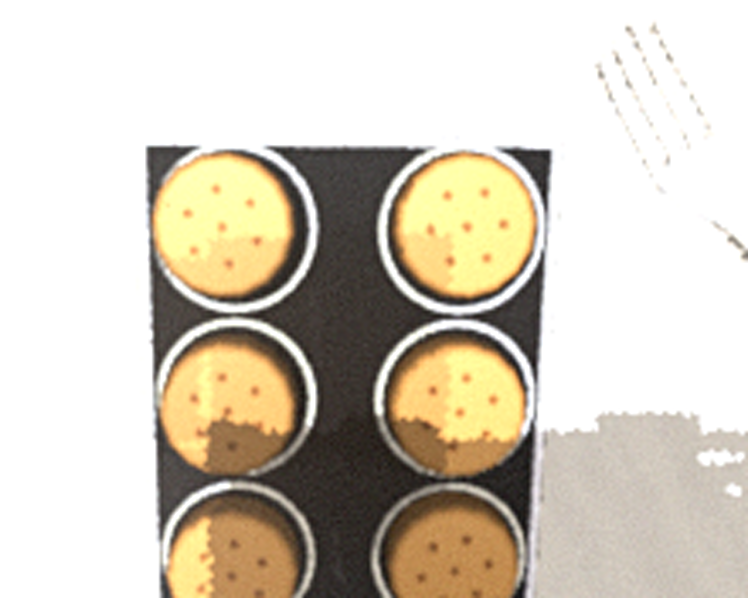

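View pics/g3s.png

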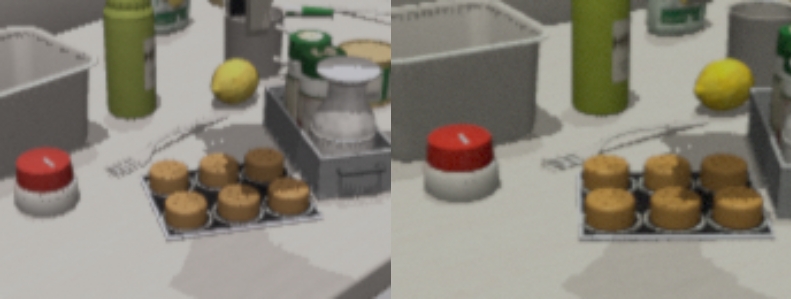

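View pics/g3.png

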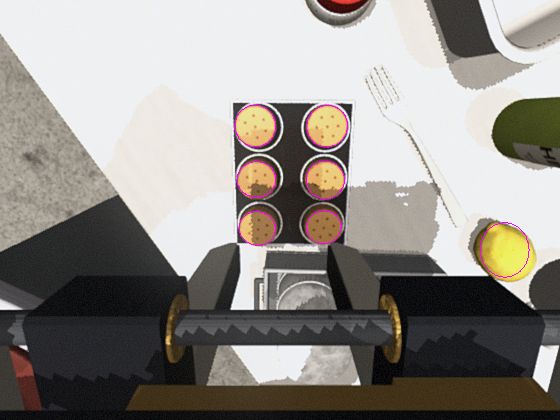

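```bash
python3 - <<'E'
from h import *
c=cal("wrist");a=np.radians(-60.75);u=np.array([np.cos(a),np.sin(a)]);v=np.array([-u[1],u[0]]);S=np.array([.4434,-.1933])
for n,p in dict(fl=(222,227),bl=(467,227),fm=(228,411),bm=(460,412),fr=(232,576),br=(455,572)).items():
    q=onz(c,(190+p[0]/3.4,60+p[1]/3.4),.025)[:2]-S
    t={"b":.033,"f":-.033}[n[0]],{"l":.05,"m":0,"r":-.05}[n[1]]
    print(n,np.round(1000*np.array([q@u-t[0],q@v-t[1]]),1))
s=manip.read_state();print(s["clock"])
E
```

```text
fl [-0.7 -0. ]
bl [0.  0.3]
fm [ 0.1 -1. ]
bm [ 0.1 -0.9]
fr [ 0.6 -0.7]
br [0.5 1. ]
62.85
```

```bash
python3 -c "
from rig import manip
print(manip.finish_job())"
```

```text
the job is handed in; nothing more can be done
None
```

The sheet is cleared and set out as asked, and I handed the job in at about 63 s of the 208 s allowed.

- **Caddy:** the shaker and both jars stand upright, side by side, in the caddy. I packed them before touching any biscuit.
- **Biscuits:** all six lie flat on their own circles, filling the back and front rows. In the last wrist picture every centre was within about 1 mm of its circle. In that picture the automatic circle fit failed, so I measured against the sheet position fitted in earlier pictures.
- **Corrections:** I placed the first two biscuits 4–7 mm off because I had misread their centres, and I re-gripped them. Later the back-right biscuit was found shifted about 15 mm, most likely the knock the task warned of. I re-gripped it with the gripper tilted to clear the shaker and put it back on its circle.
- **Timer:** it looks untouched. The side camera put it within 1 mm of its first reading. The scene camera read about 7 mm different, but that camera gave errors of similar size elsewhere, and the arm never went near the timer.

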